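# Empty the tumbling barrel into the catch bin

## Robot

A 6-joint arm with a two-finger parallel gripper is mounted at the origin on the work surface. World frame = base frame: x ahead of the robot, y to its left, z up, the work surface at z = 0. Lengths are in m, angles in rad, forces in N, time in s.
With the tool pointing down it reaches from about 0.3 to 0.75 m from the base axis. Payload 8.5 kg.
Tool frame: the origin (TCP) lies on the mounting face of the last link; the fingertips stand 173 mm ahead of it and the grasp point (between the pads) lies 155 mm ahead of it; z points along the fingers, y is the direction in which the jaws open and shut (so a half turn about z gives the same grasp; the last joint's range is limited). The gripper opens to 85 mm and grips with 20 to 120 N. Pads are 22 mm wide; open, the fingers measure 114 mm over their backs; the gripper's body (76 mm by 85 mm) begins 54 mm behind the grasp point. The pads swing forward as they close: fully open they stand 13 mm farther back than shut.
Start: joints at [0.983, 0.381, 1.297, -0, 1.464, -0.215], TCP at [0.2, 0.512, 0.405] pointing down, gripper open.
Joint ranges: [-3.11, 3.11], [-0.89, 2.33], [0.22, 2.48], [-1.42, 4.56], [0.17, 2.85], [-2.88, 2.88]. Speed limits (rad/s): [2.39, 2.39, 3.14, 3.14, 3.14, 3.14].

## Interface

Orientations are given as a unit quaternion [w, x, y, z].
In Python, from bench import monitor, eyes, r, finder gives the robot as it stands.
- The arm moves only by the tool apply_moves, never from a script. Its argument "motion" is a list of rows, each an object of numbers: "tx", "ty", "tz": the shift along the tool's x, y, z in cm; "yaw": the turn about the tool's z in rad; "gripper": the opening, from 0 (shut) to 1 (fully open). In form: [{"tx": .., "ty": .., "tz": .., "yaw": .., "gripper": ..}, ...]. A call has 1 to 12 rows; each row shifts and turns the pose as measured when the row begins, along the tool's axes as they then stand; what a row does not reach is not made up. A row lasts 1/12 s, in which the tool goes at most 41.7 mm and 7.16 degrees, less where a joint would pass 70% of its speed; a pose out of reach is approached as far as the arm can. A call is refused whole if a number of a shift passes 4.17 or a number of a turn 0.125, either way. A call with a gripper value outside its range is refused whole. The fingers move at their own pace and stop on an object; "squeeze" is the grip in N (left out, the last holds). Time passes only in rows, so rows that do not move let the fingers close. It gives the time, the measured TCP pose, the force and the opening at its end, in the units of the state.
- monitor.get_state(): the state, without advancing time (a new reading comes with each control period).
- eyes.camera(name): name is "scene" or "side" or "wrist"; returns a dict with "frame" (400x640x3 uint8, red, green, blue), "camera_matrix" (3x3 intrinsics, pixels), "dist" ([k1, k2, p1, p2, k3] as OpenCV has them; the pictures are not rectified), "origin" and "orientation" of the camera in the world. Camera axes: x right, y down, z forward; pixel columns grow to the right and rows downward; lengths in m; the calibration is good to about 2 mm. A picture is of the moment at which its call begins. There is no depth.
- r.sign_off(): hands the job in, once; it reports no verdict.
Trained networks look in a picture, given as the dict that the camera call returned (one of the last four; its "shot" number tells which), for a name from the list of things; names that differ only in an ending like _2 or _b are one class to them, and where a whole thing is asked for, a point or a joint stands for the part that bears it (a point fixed in the world has none). Each returns a list of dicts, best first, with "confidence" (0 to 1); they miss things now and then, are a little off and sometimes report something else, mostly with a low value. They report only what shows in the picture. A call takes as long as a camera call.
- finder.boxes_of(picture, name): "xyz" ([x, y, z] in m, in the coordinates of the camera as it stood for that picture, good to about 4 mm: the middle of the surface that is visible of it).
The state is a dict: "time": time; "joint_pos": joint angles; "dq": joint speeds; "joint_efforts": joint torques, N m; "eef_pos": TCP position; "orientation": TCP orientation; "ft_force": force on the tool from outside, world axes, zero at the start; "torque": the same for the moment, N m; "finger_gap": finger opening in m.
Only numpy, scipy, OpenCV 4.12 (cv2) and the standard library are available. Lean on these libraries where they do the work, as an engineer would, in place of code of your own. Each camera call takes 0.05 s, during which the arm holds its last target.

## Task

The tumbled pipe couplings are ready to come out of the bench barrel: slide the red bin in under the drum, handle outwards, until it is home against the yellow stop bar, then crank the drum over until its open port faces straight down and all three couplings have dropped into the bin. Leave the drum port-down and the bin home, and do not disturb the other things on the bench.

Things in the scene. Friction and masses are not known exactly. Their poses are not given: they have to be found in the camera images.
- machine: bench tumbling barrel, fixed: two grey A-shaped end stands carry a green drum on a level axis 225 mm above the bench. Origin on the bench straight below the drum's middle; x along the drum axis (crank at the -x end), y level across it, z up. Stands: x = 95 to 113 mm either side (inner to outer face), feet from y = -118 to +87 mm
- drum (a joint): turn of the drum, rad: 0 = open port straight up, +-3.14 = straight down, growing as port and crank go over to the machine's +y side; range +-3.8, either way round will do. Friction holds it where it is left (about 0.3 N m: 4 to 6 N at the crank handle)
- port (a point): middle of the drum's open port, 74 mm from the axis; its z points straight out through the port, its x along the axis. The drum is hexagonal inside, 144 mm across flats, 140 mm long, with aluminium end discs 180 mm in diameter (lowest point 135 mm above the bench). One of its six sides, 83 by 140 mm with yellow rims, is missing: the port
- crank_handle (a point): middle of the orange crank handle, a free-turning sleeve 25 mm in diameter lying along the machine's x from x = -134 to -224 mm; 85 mm from the drum axis, always on the port's side: at the top (z = 310 mm) with the port up, at the bottom (z = 140 mm) with the port down. The steel crank arm is at its +x end
- stop_bar (a point): middle of the front face of the yellow stop bar (36 mm high) that closes the back of the bay under the drum, at y = -98 mm in the machine's frame; same axes as the machine. The bay is open towards the machine's +y and 190 mm wide between the stands
- bin_center (a point): centre of the red open bin, half-way up: 160 (x) by 220 (y) by 75 mm high, a 170 mm (x) rim, walls 4 mm, about 0.3 kg, standing on the bench; handle on its +y side. Home: its axes along the machine's and its -y end against the stop bar; its centre is then at about y = +12 mm in the machine's frame
- bin_handle (a point): middle of the bin's black handle: a square bar 14 by 14 mm, 114 mm long along the bin's x, centre 55 mm above the bench, 149 mm from the bin's centre on its +y side with a 32 mm gap between bar and bin wall; same axes as the bin
- coupling1: pipe coupling: a black straight tube 64 mm long with blue nuts 34 mm in diameter at both ends; origin at its centre, x along it. Starts inside the drum, 50 g
- coupling2: the second coupling, the same
- coupling3: the third coupling, the same
- door: the drum's green lid plate taken off, 138 by 86 mm, with a wire handle 34 mm high, lying on the bench; leave alone
- tape: grey roll of tape, 110 mm in diameter, 25 mm high, lying on the bench; leave alone
- driver: screwdriver, 200 mm, lying on the bench; leave alone
- gauge: orange hand gauge, 70 by 100 by 30 mm; leave alone
- bluebin: blue bin, 120 by 180 by 70 mm, full of couplings; leave alone
- carton: cardboard box, 85 by 150 by 75 mm; leave alone

How it is judged:
On the way, in this order (a step that is already met when the one before it is completed fails the run):
1. the red bin is home under the drum while the port still faces upwards (y of bin_center in the frame of machine between -0.005 and 0.027 m and x of bin_center in the frame of machine between -0.025 and 0.025 m and height (world z) of bin_center below 0.05 m and angle between port's own z axis and vertical below 1.2 rad), for 0.2 s.
2. the drum has been turned until the port faces down (angle between port's own z axis and vertical above 2.89 rad), for 0.2 s.
At the end, for the whole second after the job is handed in: The red bin stands home under the drum, handle outwards (its -y end within 15 mm of the stop bar, centred in the bay within 25 mm, square within 0.2 rad); the port faces down within 0.25 rad and the drum is still; all three couplings lie at rest in the bin (x of bin_center in the frame of machine between -0.025 and 0.025 m and y of bin_center in the frame of machine between -0.005 and 0.027 m and height (world z) of bin_center below 0.05 m and angle between bin_center's own z axis and vertical below 0.1 rad and y of bin_handle in the frame of machine above 0.1 m and angle between the x axis of bin_center and the x axis of machine, either way round below 0.2 rad and angle between port's own z axis and vertical above 2.89 rad and velocity of joint drum between -0.05 and 0.05 rad/s and x of coupling1 in the frame of bin_center between -0.078 and 0.078 m and y of coupling1 in the frame of bin_center between -0.108 and 0.108 m and z of each of coupling1, coupling2, coupling3 in the frame of bin_center below 0.037 m and linear speed of each of coupling1, coupling2, coupling3 below 0.03 m/s and x of coupling2 in the frame of bin_center between -0.078 and 0.078 m and y of coupling2 in the frame of bin_center between -0.108 and 0.108 m and x of coupling3 in the frame of bin_center between -0.078 and 0.078 m and y of coupling3 in the frame of bin_center between -0.108 and 0.108 m); the robot touches nothing.
It fails at once if the lid plate, tape roll, screwdriver, orange gauge, blue bin or cardboard box is shifted by more than 30 mm (distance of any of door, tape, driver, gauge, bluebin, carton from where it was at the start of the episode above 0.03 m).
It also fails if it takes over 56 s, if anything falls off the work surface, if the arm or the gripper's body presses on something with over 40 N, if the wrist force passes 120 N, or if a joint passes its speed limit or range.

## Working session

There is one attempt and no reset: what is moved stays moved. The work goes in short steps, Python scripts to look and compute and a tool call to move; the robot and the scene stay as the last step left them, time stands still between calls to the robot, and variables do not carry over. Pictures are saved under pics/ and viewed, and the job is handed in when it is done.

Besides the shell and the picture viewer there is one more tool, called after "Request:" by a JSON object that holds its "api" and its "payload". apply_moves: Moves the arm, as the interface text tells. Its arguments: {"type":"object","properties":{"motion":{"type":"array"},"squeeze":{"type":"number"}},"required":["motion"]}

```bash
mkdir -p pics; ls; cat > h.py <<'E'
import numpy as np, cv2
from scipy.spatial.transform import Rotation as R
from bench import monitor, eyes, r, finder
def q2m(q): return R.from_quat([q[1],q[2],q[3],q[0]]).as_matrix()
def snap(name,fn):
    p=eyes.camera(name); cv2.imwrite('pics/'+fn,p['frame'][:,:,::-1]); return p
def w(p,x): return q2m(p['orientation'])@np.array(x)+np.array(p['origin'])
def ray(p,uv,z):
    u=cv2.undistortPoints(np.array([[uv]],float),np.array(p['camera_matrix']),np.array(p['dist']))[0,0]
    d=q2m(p['orientation'])@np.array([u[0],u[1],1]); o=np.array(p['origin']); return o+d*(z-o[2])/d[2]
def proj(p,X):
    Rm=q2m(p['orientation']).T; t=-Rm@np.array(p['origin'])
    return cv2.projectPoints(np.array([X],float),cv2.Rodrigues(Rm)[0],t,np.array(p['camera_matrix']),np.array(p['dist']))[0][0,0]
E
python3 - <<'E'
from h import *
print(monitor.get_state())
for c in ['scene','side']:
    p=snap(c,c+'0.png'); print(c,p['origin'],p['orientation'])
    for n in ['machine','drum','port','crank_handle','stop_bar','bin_center','bin_handle','coupling1','door','tape','driver','gauge','bluebin','carton']:
        try:
            for b in finder.boxes_of(p,n)[:3]:
                x=w(p,b['xyz']); print(n,np.round(x,3),round(b['confidence'],2),np.round(proj(p,x)))
        except Exception as e: print(n,e)
E
```

```text
pics
{'time': 0.0, 'joint_pos': array([ 9.82687163e-01,  3.81208620e-01,  1.29829317e+00,  2.21768315e-05,
        1.46358411e+00, -2.15288198e-01]), 'dq': array([ 0.00026577,  0.00062931, -0.00056497, -0.00133169, -0.00145915,
        0.00148788]), 'joint_efforts': array([ 3.00217573e-03, -4.48440278e+01, -2.31298363e+01,  6.29603028e-05,
        4.53767119e-03, -6.43050541e-06]), 'eef_pos': array([0.2003016 , 0.51217867, 0.40409388]), 'orientation': array([-3.02061772e-04,  1.85333887e-01,  9.82675324e-01, -6.82877959e-04]), 'ft_force': array([ 0.16394816,  0.22916652, -0.66842548]), 'torque': array([ 0.03252759, -0.0386317 ,  0.02967221]), 'finger_gap': 0.08530404576819837}
scene [ 1.35384348 -0.32941871  1.30588559] [-0.28070069  0.77712984  0.53236209 -0.18402972]
machine [ 0.663 -0.136  0.243] 0.71 [293. 237.]
drum [ 0.614 -0.125  0.272] 0.83 [291. 219.]
port [ 0.617 -0.129  0.27 ] 0.76 [290. 221.]
crank_handle [ 0.616 -0.13   0.273] 0.97 [290. 220.]
stop_bar [ 0.666 -0.138  0.242] 0.88 [293. 238.]
stop_bar [ 0.467 -0.509  0.021] 0.48 [185. 259.]
stop_bar [ 0.616 -0.128  0.267]
[... 916 characters left out ...]
le [ 0.626 -0.096  0.195] 0.49 [378. 186.]
crank_handle [0.56  0.201 0.014] 0.25 [292. 196.]
stop_bar [ 0.527 -0.137  0.253] 0.92 [381. 206.]
bin_center [0.56  0.203 0.013] 0.89 [292. 196.]
bin_handle [0.562 0.198 0.014] 0.93 [293. 196.]
bin_handle [0.363 0.47  0.046] 0.42 [201. 206.]
coupling1 [ 0.629 -0.095  0.191] 0.56 [378. 186.]
coupling1 [ 0.566 -0.124  0.274] 0.31 [383. 191.]
door [ 0.387 -0.075  0.003] 0.83 [340. 267.]
tape [ 0.602 -0.479  0.024] 0.95 [474. 260.]
driver [ 0.452 -0.513  0.019] 0.8 [471. 304.]
driver [ 0.565 -0.124  0.277] 0.36 [383. 191.]
gauge [0.59  0.472 0.031] 0.74 [235. 162.]
bluebin [0.367 0.469 0.049] 0.97 [201. 205.]
carton [0.363 0.252 0.073] 0.62 [251. 226.]
```

View pics/scene0.png

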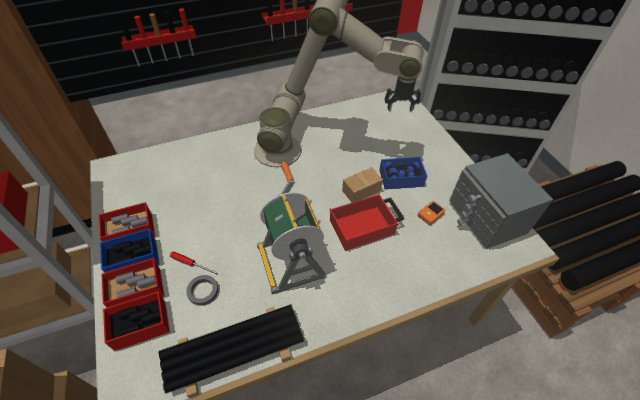

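View pics/side0.png

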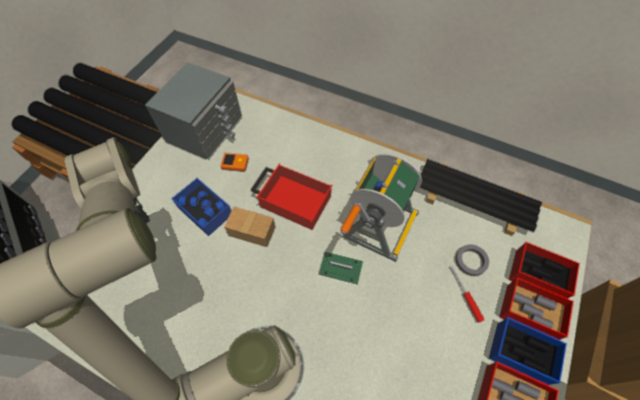

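```bash
python3 - <<'E'
import cv2
a=cv2.imread('pics/scene0.png')[150:300,235:415]; b=cv2.imread('pics/side0.png')[140:290,240:430]
cv2.imwrite('pics/sc1.png',cv2.resize(a,None,fx=4.4,fy=4,interpolation=cv2.INTER_CUBIC)[:, :800]);cv2.imwrite('pics/sd1.png',cv2.resize(b,None,fx=4,fy=4,interpolation=cv2.INTER_CUBIC))
E
```

```text
(no output)
```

View pics/sc1.png

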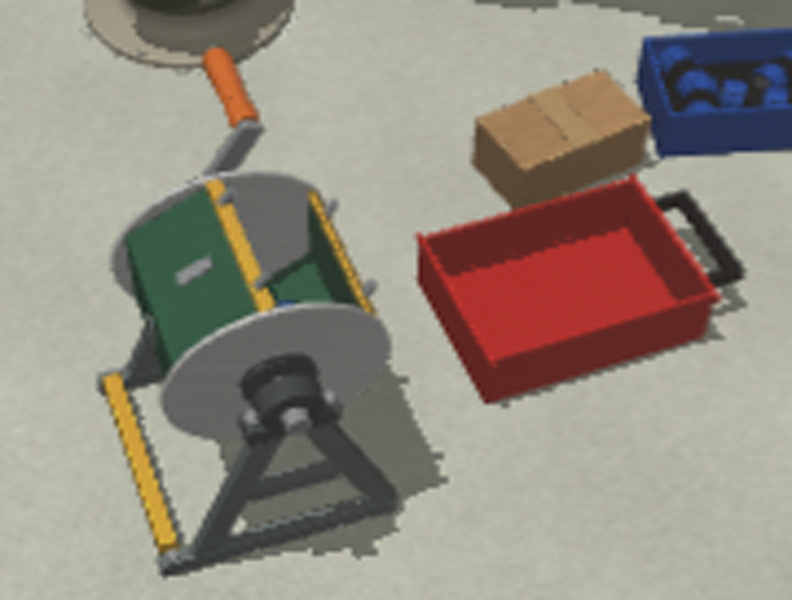

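View pics/sd1.png

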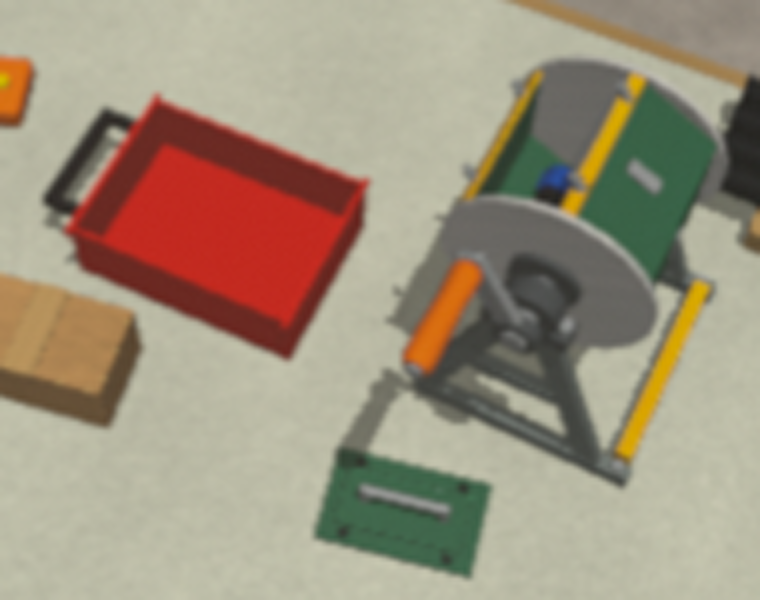

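```bash
cat > fit.py <<'E'
from h import *
from scipy.optimize import least_squares
pc=eyes.camera('scene'); ps=eyes.camera('side')
S=lambda u,v:(pc,(235+u/4.4,150+v/4)); D=lambda u,v:(ps,(240+u/4,140+v/4))
def T(p,X):
    c,s=np.cos(p[2]),np.sin(p[2]); return np.array([p[0]+c*X[0]-s*X[1],p[1]+s*X[0]+c*X[1],X[2]])
def fit(obs,p0,th=False):
    def f(p):
        o=[]
        for X,(cam,uv) in obs:
            if callable(X): X=X(p[3])
            o+=list(proj(cam,T(p,X))-uv)
        return o
    s=least_squares(f,p0,loss='soft_l1'); return s.x, np.array(f(s.x)).reshape(-1,2)
binobs=[((-.085,.11,.075),S(632,180)),((-.085,-.11,.075),S(418,236)),((.085,-.11,.075),S(490,362)),((.085,.11,.075),S(717,296)),
((.08,-.11,0),S(490,403)),((-.085,.11,.075),D(70,230)),((.085,.11,.075),D(157,98)),((.085,-.11,.075),D(367,183)),((-.08,-.11,0),D(290,356)),
((-.057,.156,.062),D(48,200)),((.057,.156,.062),D(107,110)),((.057,.156,.062),S(742,268)),((-.057,.156,.062),S(687,193))]
b,e=fit(binobs,[.55,.2,0]); print('bin',np.round(b,4)); print(np.round(e,1).tolist())
h=lambda x:(lambda t:(x,.085*np.sin(t),.225+.085*np.cos(t)))
m=[(h(-.224),S(213,55)),(h(-.134),S(243,118)),(h(-.224),D(417,365)),(h(-.134),D(470,268)),
((.095,-.104,.036),D(703,290)),((-.095,-.104,.036),D(626,450)),((-.095,-.104,.036),S(113,380)),((.095,-.104,.036),S(167,545)),
((.113,0,.225),S(285,410)) ,((-.113,0,.225),D(532,300)),((.113,-.118,.0),S(166,575)),((-.113,-.118,.0),D(624,486))]
mm,e=fit(m,[.6,-.13,0,.3]); print('machine',np.round(mm,4)); print(np.round(e,1).tolist())
np.savez('fit.npz',b=b,m=mm)
c,s=np.cos(mm[2]),np.sin(mm[2]);d=b[:2]-mm[:2]
print('bin in machine',c*d[0]+s*d[1],-s*d[0]+c*d[1],b[2]-mm[2]); print('bin handle',T(b,(0,.149,.055)))
print('home handle',T(mm,(0,.161,.055)),'crank',T(mm,h(-.179)(mm[3])))
E
python3 fit.py
```

```text
bin [0.5574 0.1845 0.0064]
[[-1.0, -2.2], [-1.2, -1.1], [-0.2, 0.6], [-0.4, -0.2], [-2.0, -0.1], [-0.9, -0.8], [0.4, -2.7], [0.8, -2.7], [0.3, -0.2], [-1.8, -2.1], [-1.0, -2.5], [0.1, 0.0], [-1.0, -1.6]]
machine [ 0.606  -0.1272 -0.0185  0.5663]
[[-0.9, -0.3], [-0.2, 1.3], [-0.5, -0.1], [-0.1, -1.3], [-0.1, -4.0], [-0.2, -0.6], [-1.5, -1.9], [-0.1, -0.9], [1.1, 0.4], [-0.8, 3.0], [-1.4, 1.7], [0.4, 0.5]]
bin in machine -0.05439480184819354 0.31069394532987327 0.024893339501467875
bin handle [0.55644566 0.33348175 0.055     ]
home handle [0.60900356 0.03380829 0.055     ] crank [ 0.42789535 -0.07825098  0.2967312 ]
```

Request:
{"api": "apply_moves", "payload": {"motion": [{"yaw":-0.096,"gripper":1},{"yaw":-0.096,"gripper":1},{"yaw":-0.096,"gripper":1},{"yaw":-0.096,"gripper":1},{"tx":-3.6,"ty":-1.8,"gripper":1},{"tx":-3.6,"ty":-1.8,"gripper":1},{"tx":-3.6,"ty":-1.8,"gripper":1},{"tx":-3.6,"ty":-1.8,"gripper":1},{"tx":-3.6,"ty":-1.8,"gripper":1},{"tx":-3.6,"ty":-1.8,"gripper":1}]}}

```text
invalid input at $.motion[0]: expected keys tx, ty, tz, yaw, gripper
```

Request:
{"api": "apply_moves", "payload": {"motion": [{"tx":0,"ty":0,"tz":0,"yaw":-0.096,"gripper":1},{"tx":0,"ty":0,"tz":0,"yaw":-0.096,"gripper":1},{"tx":0,"ty":0,"tz":0,"yaw":-0.096,"gripper":1},{"tx":0,"ty":0,"tz":0,"yaw":-0.096,"gripper":1},{"tx":-3.6,"ty":-1.8,"tz":0,"yaw":0,"gripper":1},{"tx":-3.6,"ty":-1.8,"tz":0,"yaw":0,"gripper":1},{"tx":-3.6,"ty":-1.8,"tz":0,"yaw":0,"gripper":1},{"tx":-3.6,"ty":-1.8,"tz":0,"yaw":0,"gripper":1},{"tx":-3.6,"ty":-1.8,"tz":0,"yaw":0,"gripper":1},{"tx":-3.6,"ty":-1.8,"tz":0,"yaw":0,"gripper":1}]}}

```text
time: 2.43
eef_pos: [0.421, 0.4108, 0.4053]
orientation: [-0.0, -0.023, 1.0, 0.001]
ft_force: [-0.5, 1.5, 0.1]
finger_gap: 0.0852
```

Request:
{"api": "apply_moves", "payload": {"motion": [{"tx":-3.4,"ty":-2.0,"tz":1,"yaw":0.03,"gripper":0.6},{"tx":-3.4,"ty":-2.0,"tz":1,"yaw":0,"gripper":0.38},{"tx":-3.4,"ty":-2.0,"tz":1,"yaw":0,"gripper":0.38},{"tx":-3.0,"ty":-2.0,"tz":1,"yaw":0,"gripper":0.38},{"tx":0,"ty":0,"tz":0,"yaw":0,"gripper":0.38}]}}

```text
time: 2.85
eef_pos: [0.5643, 0.3262, 0.3637]
orientation: [0.001, -0.004, 1.0, 0.001]
ft_force: [-0.2, -0.1, -0.5]
finger_gap: 0.0326
```

```bash
python3 - <<'E'
from h import *
s=monitor.get_state(); print(s['time'],s['eef_pos'],s['orientation'],s['joint_pos'],s['finger_gap'])
p=snap('wrist','w1.png'); print(p['origin'],p['orientation'],p['camera_matrix'])
b=np.load('fit.npz')['b']
for X in [(-.057,.156,.062),(.057,.156,.062),(.057,.142,.062),(-.085,.11,.075),(.085,.11,.075)]:
    c,s_=np.cos(b[2]),np.sin(b[2]); print(X,np.round(proj(p,[b[0]+c*X[0]-s_*X[1],b[1]+s_*X[0]+c*X[1],X[2]])))
E
```

```text
2.85 [0.56427448 0.32618333 0.36366407] [ 0.00124383 -0.00370793  0.99999138  0.00139723] [ 0.34262208  0.58952048  1.05563929  0.00181391  1.4931578  -1.23572787] 0.032568808003153156
[0.49333008 0.32627525 0.33403769] [0.09704984 0.69753981 0.7028583  0.10004875] [[350.07488975   0.         320.08325034]
 [  0.         350.07488975 198.10243595]
 [  0.           0.           1.        ]]
(-0.057, 0.156, 0.062) [337. 106.]
(0.057, 0.156, 0.062) [335. 246.]
(0.057, 0.142, 0.062) [319. 246.]
(-0.085, 0.11, 0.075) [273.  65.]
(0.085, 0.11, 0.075) [280. 284.]
```

View pics/w1.png

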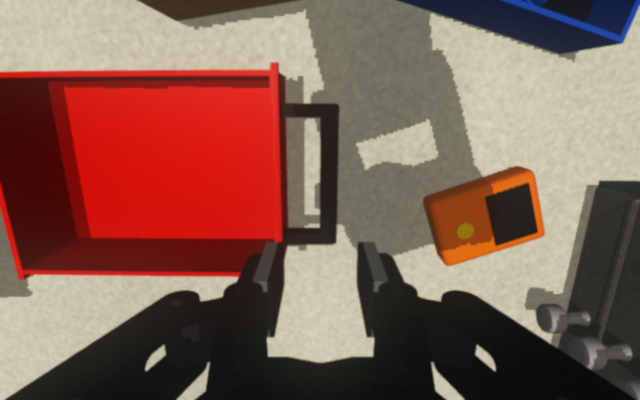

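```bash
cat > w.py <<'E'
from h import *
import sys
E
python3 - <<'E'
from h import *
p=eyes.camera('wrist')
for uv in [(338,104),(336,244),(322,111),(320,238),(279,63),(281,272)]: print(uv,ray(p,uv,.062 if uv[0]>300 else .075))
E
```

```text
(338, 104) [0.49577239 0.34246695 0.062     ]
(336, 244) [0.60997372 0.34341689 0.062     ]
(322, 111) [0.5010382  0.33044134 0.062     ]
(320, 238) [0.60462258 0.32986749 0.062     ]
(279, 63) [0.46811521 0.29993189 0.075     ]
(281, 272) [0.6296404  0.29792022 0.075     ]
```

Request:
{"api": "apply_moves", "payload": {"motion": [{"tx":1.1,"ty":1.0,"tz":0,"yaw":0,"gripper":0.38},{"tx":0,"ty":0,"tz":3,"yaw":0,"gripper":0.38},{"tx":0,"ty":0,"tz":3,"yaw":0,"gripper":0.38},{"tx":0,"ty":0,"tz":0,"yaw":0,"gripper":0.38}]}}

```text
time: 3.28
eef_pos: [0.5436, 0.345, 0.3085]
orientation: [0.004, -0.008, 1.0, 0.004]
ft_force: [-0.1, 0.7, -0.6]
finger_gap: 0.0326
```

```bash
python3 - <<'E'
from h import *
s=monitor.get_state(); print(s['time'],s['eef_pos'],s['orientation'],s['finger_gap'],s['ft_force'])
p=snap('wrist','w2.png')
for uv in [(.496,.343,.062),(.61,.343,.062),(.61,.33,.062)]: print(uv,proj(p,uv))
E
```

```text
3.2833 [0.54359882 0.34502532 0.30854337] [ 0.004489   -0.00781469  0.9999499   0.00435549] 0.032640345947689324 [-0.07012981  0.71913666 -0.63032647]
(0.496, 0.343, 0.062) [313.44279319 134.53084244]
(0.61, 0.343, 0.062) [311.69031303 297.92980197]
(0.61, 0.33, 0.062) [293.25049021 297.74330576]
```

View pics/w2.png

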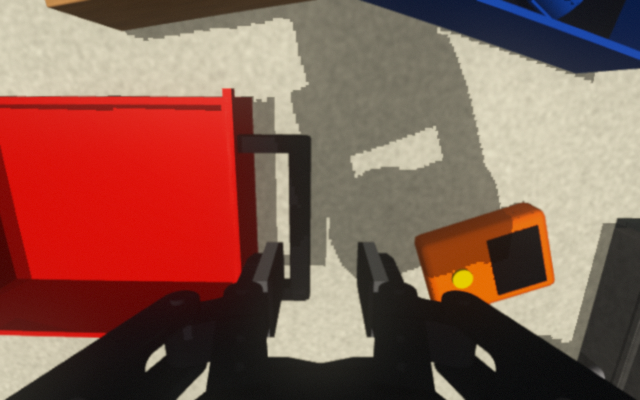

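Request:
{"api": "apply_moves", "payload": {"motion": [{"tx":-0.9,"ty":-0.9,"tz":0,"yaw":0,"gripper":0.38}]}}

```text
time: 3.42
eef_pos: [0.5512, 0.3387, 0.3137]
orientation: [0.007, -0.01, 1.0, 0.006]
ft_force: [0.1, 0.5, -0.1]
finger_gap: 0.0321
```

Request:
{"api": "apply_moves", "payload": {"motion": [{"tx":0,"ty":0,"tz":0,"yaw":0,"gripper":0.38}]}}

```text
time: 3.5
eef_pos: [0.5518, 0.3382, 0.3155]
orientation: [0.008, -0.01, 1.0, 0.006]
ft_force: [1.6, -1.5, 0.4]
finger_gap: 0.032
```

Request:
{"api": "apply_moves", "payload": {"motion": [{"tx":0,"ty":0,"tz":0,"yaw":0,"gripper":0.38}]}}

```text
time: 3.58
eef_pos: [0.5518, 0.3384, 0.3175]
orientation: [0.01, -0.01, 1.0, 0.006]
ft_force: [-0.9, 0.5, 0.2]
finger_gap: 0.032
```

```bash
cat > st.py <<'E'
from h import *
s=monitor.get_state(); M=q2m(s['orientation'])
print('t',round(s['time'],2),'pos',np.round(s['eef_pos'],4),'toolz',np.round(M[:,2],4),'tooly',np.round(M[:,1],4),'grasp',np.round(s['eef_pos']+.155*M[:,2],4))
print('q',np.round(s['joint_pos'],4),'dq',np.round(s['dq'],3),'tau',np.round(s['joint_efforts'],1),'F',np.round(s['ft_force'],1),'gap',round(s['finger_gap'],4))
E
python3 st.py
```

```text
t 3.58 pos [0.5518 0.3384 0.3175] toolz [ 0.0189  0.013  -0.9997] tooly [-0.0204  0.9997  0.0126] grasp [0.5547 0.3404 0.1626]
q [ 0.3669  0.6143  1.1465  0.0055  1.3585 -1.2252] dq [-0.013 -0.014 -0.031 -0.01   0.013 -0.01 ] tau [ -0.3 -55.3 -22.1  -0.   -0.1  -0. ] F [-0.9  0.5  0.2] gap 0.032
```

Request:
{"api": "apply_moves", "payload": {"motion": [{"tx":0,"ty":0,"tz":0,"yaw":0,"gripper":0.38}]}}

```text
time: 3.67
eef_pos: [0.5519, 0.3384, 0.3191]
orientation: [0.011, -0.01, 1.0, 0.007]
ft_force: [0.0, -0.1, -0.2]
finger_gap: 0.0324
```

```bash
python3 st.py
```

```text
t 3.67 pos [0.5519 0.3384 0.3191] toolz [ 0.0211  0.0139 -0.9997] tooly [-0.0202  0.9997  0.0135] grasp [0.5552 0.3406 0.1641]
q [ 0.3668  0.6128  1.1448  0.0055  1.3593 -1.2252] dq [ 0.003 -0.019 -0.019  0.004  0.011  0.004] tau [  0.1 -55.7 -22.3   0.   -0.1  -0. ] F [ 0.  -0.1 -0.2] gap 0.0324
```

Request:
{"api": "apply_moves", "payload": {"motion": [{"tx":0,"ty":0,"tz":0.2,"yaw":0,"gripper":0.38},{"tx":0,"ty":0,"tz":0.2,"yaw":0,"gripper":0.38}]}}

```text
time: 3.83
eef_pos: [0.5521, 0.3384, 0.3172]
orientation: [0.012, -0.01, 1.0, 0.008]
ft_force: [-0.1, -0.0, -0.8]
finger_gap: 0.0325
```

```bash
python3 st.py
```

```text
t 3.83 pos [0.5521 0.3384 0.3172] toolz [ 0.0248  0.0154 -0.9996] tooly [-0.0199  0.9997  0.0149] grasp [0.5559 0.3408 0.1623]
q [ 0.3667  0.6141  1.148   0.0056  1.3508 -1.2249] dq [ 0.001  0.011  0.024  0.001 -0.052 -0.   ] tau [  0.  -56.4 -22.6   0.    0.   -0. ] F [-0.1 -0.  -0.8] gap 0.0325
```

Request:
{"api": "apply_moves", "payload": {"motion": [{"tx":0.5,"ty":-0.6,"tz":2.5,"yaw":0.02,"gripper":0.38},{"tx":0,"ty":0,"tz":2.5,"yaw":0,"gripper":0.38}]}}

```text
time: 4.0
eef_pos: [0.5491, 0.3334, 0.2712]
orientation: [0.018, 0.001, 1.0, 0.01]
ft_force: [-0.7, 1.4, -0.6]
finger_gap: 0.0322
```

```bash
python3 st.py
```

```text
t 4.0 pos [0.5491 0.3334 0.2712] toolz [ 0.0355  0.0195 -0.9992] tooly [7.000e-04 9.998e-01 1.950e-02] grasp [0.5546 0.3364 0.1163]
q [ 0.361   0.6478  1.2267  0.006   1.227  -1.2108] dq [ 0.014  0.308  0.245  0.007 -0.643 -0.018] tau [ -0.1 -61.8 -22.6  -0.    0.7   0.2] F [-0.7  1.4 -0.6] gap 0.0322
```

Request:
{"api": "apply_moves", "payload": {"motion": [{"tx":0.2,"ty":-0.1,"tz":2.6,"yaw":0,"gripper":0.38},{"tx":0,"ty":0,"tz":2.4,"yaw":0,"gripper":0.38}]}}

```text
time: 4.17
eef_pos: [0.5488, 0.3332, 0.2203]
orientation: [0.019, 0.001, 1.0, 0.01]
ft_force: [0.7, -0.1, -0.5]
finger_gap: 0.0324
```

```bash
python3 st.py
```

```text
t 4.17 pos [0.5488 0.3332 0.2203] toolz [ 0.0386  0.0207 -0.999 ] tooly [0.0011 0.9998 0.0208] grasp [0.5548 0.3364 0.0654]
q [ 0.3608  0.7038  1.2805  0.0064  1.1139 -1.2112] dq [ 0.004  0.36   0.218  0.002 -0.609 -0.001] tau [  0.  -60.9 -19.9   0.    0.6   0. ] F [ 0.7 -0.1 -0.5] gap 0.0324
```

Request:
{"api": "apply_moves", "payload": {"motion": [{"tx":0,"ty":0,"tz":0.5,"yaw":0,"gripper":0.0},{"tx":0,"ty":0,"tz":0.2,"yaw":0,"gripper":0.0},{"tx":0,"ty":0,"tz":0.2,"yaw":0,"gripper":0.0}], "squeeze": 50}}

```text
time: 4.42
eef_pos: [0.5488, 0.3335, 0.2096]
orientation: [0.017, 0.001, 1.0, 0.01]
ft_force: [-7.1, -2.0, 16.2]
finger_gap: 0.0129
```

```bash
python3 st.py; python3 - <<'E'
from h import *
snap('wrist','w3.png')
E
```

```text
t 4.42 pos [0.5488 0.3335 0.2096] toolz [ 0.0339  0.0195 -0.9992] tooly [0.0013 0.9998 0.0195] grasp [0.554  0.3365 0.0547]
q [ 0.3612  0.7175  1.2879  0.007   1.0975 -1.211 ] dq [ 0.004  0.007 -0.004  0.003 -0.017 -0.   ] tau [ -0.9 -46.6 -17.6   0.4  -2.   -0.1] F [-7.1 -2.  16.2] gap 0.0129
```

View pics/w3.png

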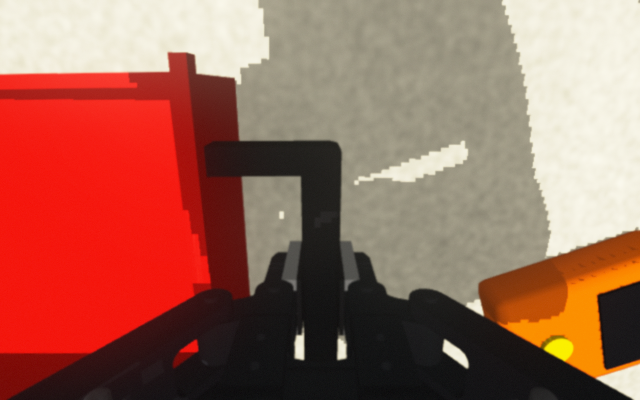

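Request:
{"api": "apply_moves", "payload": {"motion": [{"tx":-1.3,"ty":-1.9,"tz":0.0,"yaw":0.005,"gripper":0.0},{"tx":-1.3,"ty":-1.9,"tz":0.1,"yaw":0.005,"gripper":0.0},{"tx":-1.3,"ty":-1.9,"tz":0.1,"yaw":0.005,"gripper":0.0}]}}

```text
time: 4.72
eef_pos: [0.5865, 0.2792, 0.2133]
orientation: [0.019, 0.005, 1.0, 0.012]
ft_force: [-0.1, 1.1, -1.0]
finger_gap: 0.0129
```

```bash
python3 st.py; python3 - <<'E'
from h import *
snap('wrist','w4.png')
E
```

```text
t 4.72 pos [0.5865 0.2792 0.2133] toolz [ 0.0382  0.023  -0.999 ] tooly [0.0105 0.9997 0.0234] grasp [0.5924 0.2827 0.0585]
q [ 0.2607  0.723   1.2621  0.0138  1.1138 -1.3049] dq [-0.422  0.05  -0.141  0.019  0.072 -0.373] tau [  2.9 -59.8 -19.2  -0.2  -0.3   0.4] F [-0.1  1.1 -1. ] gap 0.0129
```

View pics/w4.png

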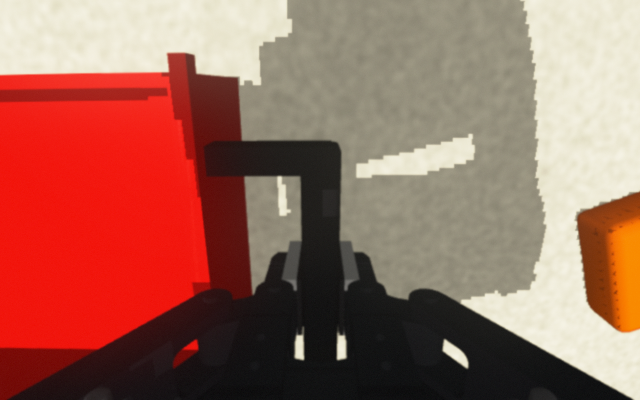

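Request:
{"api": "apply_moves", "payload": {"motion": [{"tx":-1.2,"ty":-1.5,"tz":0.3,"yaw":0.0,"gripper":0.0},{"tx":0,"ty":0,"tz":0.3,"yaw":0.0,"gripper":0.0}]}}

```text
time: 4.93
eef_pos: [0.6029, 0.2586, 0.2106]
orientation: [0.022, 0.008, 1.0, 0.011]
ft_force: [1.5, -1.9, 0.2]
finger_gap: 0.0125
```

```bash
python3 st.py; python3 - <<'E'
from h import *
snap('scene','s2.png');snap('side','d2.png')
a=cv2.imread('pics/s2.png')[150:300,235:415]; b=cv2.imread('pics/d2.png')[140:290,240:430]
cv2.imwrite('pics/sc2.png',cv2.resize(a,None,fx=4.4,fy=4,interpolation=cv2.INTER_CUBIC));cv2.imwrite('pics/sd2.png',cv2.resize(b,None,fx=4,fy=4,interpolation=cv2.INTER_CUBIC))
E
```

```text
t 4.93 pos [0.6029 0.2586 0.2106] toolz [ 0.0445  0.0221 -0.9988] tooly [0.0159 0.9996 0.0228] grasp [0.6098 0.262  0.0558]
q [ 0.2236  0.735   1.2445  0.013   1.1137 -1.3363] dq [ 0.059  0.016  0.043  0.022 -0.051  0.035] tau [  1.4 -58.9 -19.3   0.7  -0.1  -0.1] F [ 1.5 -1.9  0.2] gap 0.0125
```

View pics/sc2.png

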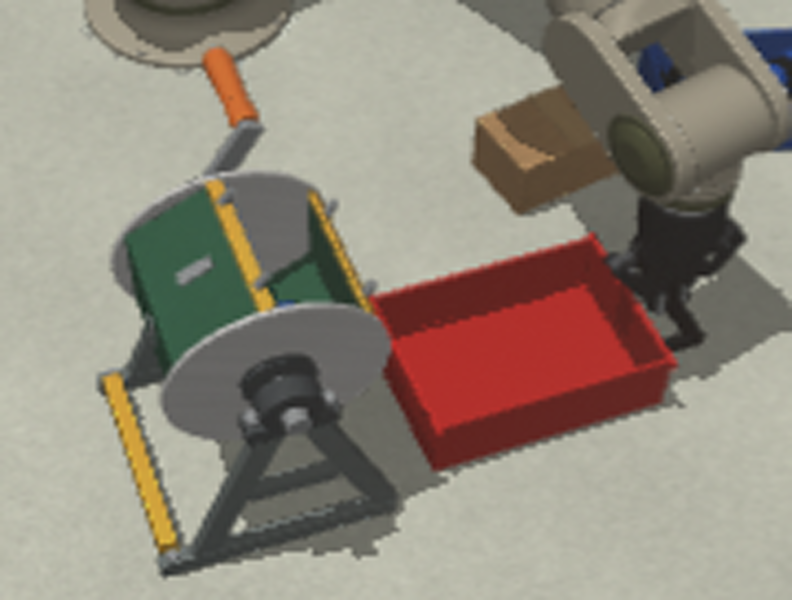

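View pics/sd2.png

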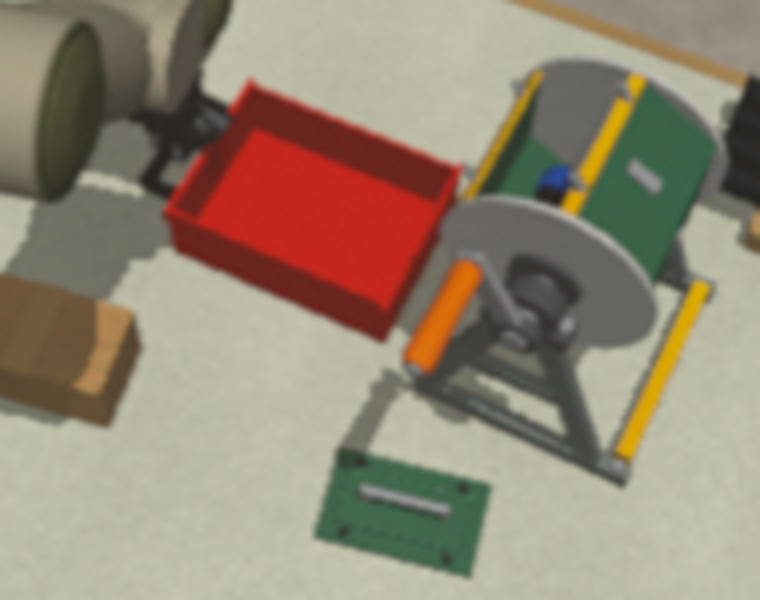

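```bash
cat >> fit.py <<'E'
print('----')
o2=[((-.085,.11,.075),S(595,238)),((.085,-.11,.075),S(436,432)),((.085,.11,.075),S(675,362)),((.08,-.11,0),S(437,470)),((-.085,.11,.075),D(167,213)),((.085,.11,.075),D(250,83)),((.085,-.11,.075),D(462,170)),((-.08,-.11,0),D(384,340))]
o1=[binobs[i] for i in (0,2,3,4,5,6,7,8)]
for o in (o1,o2):
    b,e=fit(o,[.55,.2,0]); d=b[:2]-mm[:2]
    print('bin',np.round(b,4),'in machine',np.round([c*d[0]+s*d[1],-s*d[0]+c*d[1],b[2]-mm[2]],4)); print(np.round(e,1).tolist())
E
python3 fit.py
```

```text
bin [0.5574 0.1845 0.0064]
[[-1.0, -2.2], [-1.2, -1.1], [-0.2, 0.6], [-0.4, -0.2], [-2.0, -0.1], [-0.9, -0.8], [0.4, -2.7], [0.8, -2.7], [0.3, -0.2], [-1.8, -2.1], [-1.0, -2.5], [0.1, 0.0], [-1.0, -1.6]]
machine [ 0.606  -0.1272 -0.0185  0.5663]
[[-0.9, -0.3], [-0.2, 1.3], [-0.5, -0.1], [-0.1, -1.3], [-0.1, -4.0], [-0.2, -0.6], [-1.5, -1.9], [-0.1, -0.9], [1.1, 0.4], [-0.8, 3.0], [-1.4, 1.7], [0.4, 0.5]]
bin in machine -0.05439480184819354 0.31069394532987327 0.024893339501467875
bin handle [0.55644566 0.33348175 0.055     ]
home handle [0.60900356 0.03380829 0.055     ] crank [ 0.42789535 -0.07825098  0.2967312 ]
----
bin [0.5565 0.1854 0.0057] in machine [-0.0553  0.3116  0.0243]
[[-0.9, -2.4], [-0.1, 0.3], [-0.3, -0.4], [-1.9, -0.4], [-1.3, -0.7], [0.1, -2.6], [0.4, -2.6], [-0.0, -0.1]]
bin [ 0.6101  0.1152 -0.0061] in machine [-0.0004  0.2424  0.0124]
[[-1.7, -2.5], [0.1, -0.0], [-0.4, -0.4], [-1.4, -0.4], [-1.1, -1.0], [0.3, -2.8], [0.4, -3.0], [-0.0, -0.2]]
```

Request:
{"api": "apply_moves", "payload": {"motion": [{"tx":0,"ty":-2.4,"tz":0.15,"yaw":0.004,"gripper":0.0},{"tx":0,"ty":-2.4,"tz":0.2,"yaw":0.004,"gripper":0.0},{"tx":0,"ty":-2.4,"tz":0.2,"yaw":0.004,"gripper":0.0},{"tx":0,"ty":-2.4,"tz":0.2,"yaw":0,"gripper":0.0}]}}

```text
time: 5.47
eef_pos: [0.599, 0.1747, 0.2098]
orientation: [0.031, 0.008, 0.999, 0.019]
ft_force: [0.1, 7.8, 14.1]
finger_gap: 0.0129
```

```bash
python3 st.py; python3 - <<'E'
from h import *
snap('wrist','w5.png')
E
```

```text
t 5.47 pos [0.599  0.1747 0.2098] toolz [ 0.0628  0.0374 -0.9973] tooly [0.0146 0.9992 0.0384] grasp [0.6087 0.1805 0.0552]
q [ 0.09    0.6882  1.3548  0.0368  1.0329 -1.4828] dq [-0.446 -0.12   0.283  0.081 -0.218 -0.507] tau [ -1.  -47.  -15.3  -1.4  -0.    0.6] F [ 0.1  7.8 14.1] gap 0.0129
```

View pics/w5.png

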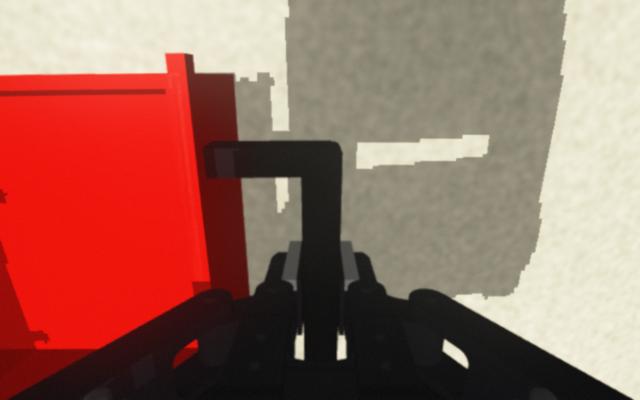

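Request:
{"api": "apply_moves", "payload": {"motion": [{"tx":0,"ty":-2.4,"tz":0.0,"yaw":0.004,"gripper":0.0},{"tx":0,"ty":-2.4,"tz":0.0,"yaw":0.004,"gripper":0.0},{"tx":0,"ty":-2.4,"tz":0.0,"yaw":0,"gripper":0.0}]}}

```text
time: 5.77
eef_pos: [0.5967, 0.1026, 0.2104]
orientation: [0.034, 0.01, 0.999, 0.02]
ft_force: [-0.0, 2.5, 1.1]
finger_gap: 0.0127
```

```bash
python3 st.py; python3 - <<'E'
from h import *
snap('scene','s3.png');snap('side','d3.png')
a=cv2.imread('pics/s3.png')[150:300,235:415]; b=cv2.imread('pics/d3.png')[140:290,240:430]
cv2.imwrite('pics/sc3.png',cv2.resize(a,None,fx=4.4,fy=4,interpolation=cv2.INTER_CUBIC));cv2.imwrite('pics/sd3.png',cv2.resize(b,None,fx=4,fy=4,interpolation=cv2.INTER_CUBIC))
E
```

```text
t 5.77 pos [0.5967 0.1026 0.2104] toolz [ 0.0675  0.04   -0.9969] tooly [0.0194 0.999  0.0414] grasp [0.6071 0.1088 0.0559]
q [-0.0311  0.6619  1.4126  0.05    1.0014 -1.6066] dq [-0.489 -0.081  0.195  0.049 -0.104 -0.532] tau [  2.7 -53.3 -18.    0.   -0.3   0.7] F [-0.   2.5  1.1] gap 0.0127
```

View pics/sc3.png

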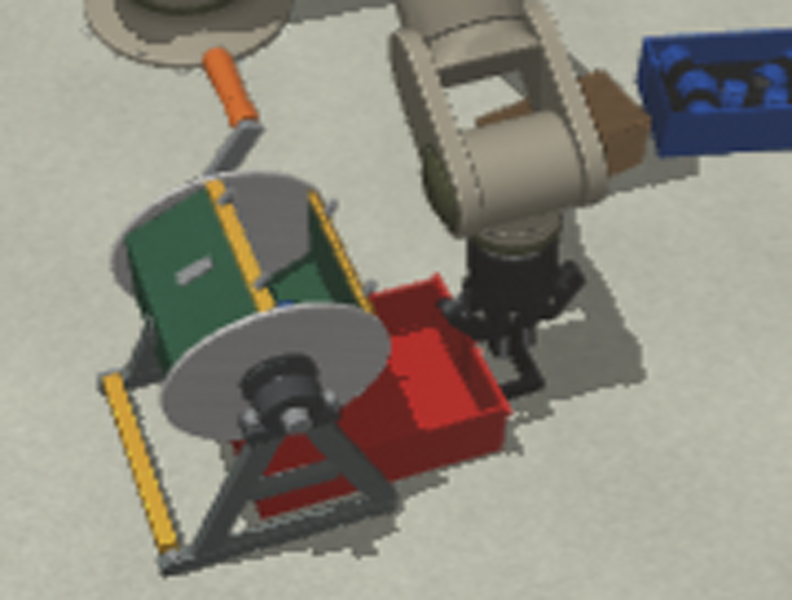

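View pics/sd3.png

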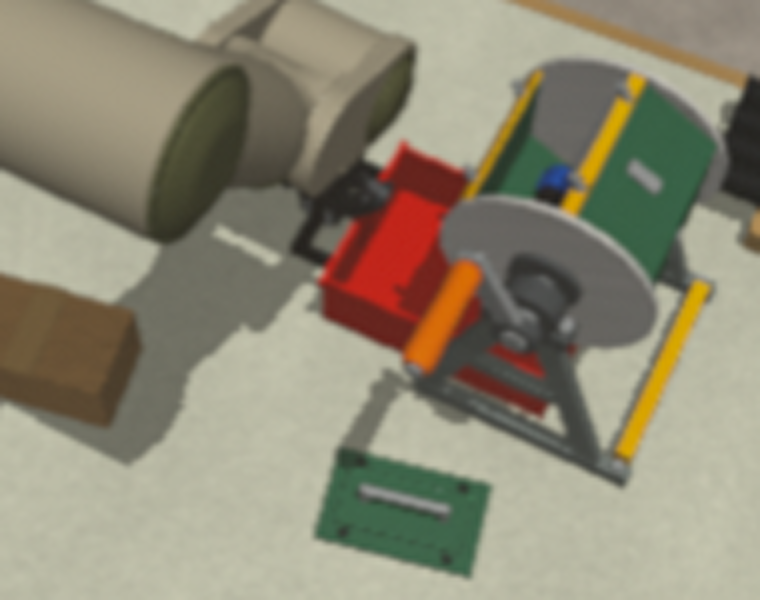

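```bash
python3 - <<'E'
from h import *
from scipy.optimize import least_squares
pc=eyes.camera('scene'); ps=eyes.camera('side')
def go(cam,uv,tcp,tz):
    f=lambda p: proj(cam,np.array(tcp)-np.array(tz)*p[0]+np.array([0,-p[1],0]))-uv
    s=least_squares(f,[.1,.08]); return s.x,s.fun
print(go(pc,(235+640/4.4,150+155/4),[.603,.2586,.2106],[.0445,.0221,-.9988]))
# bottom & top edge of cap
print(go(pc,(235+648/4.4,150+192/4),[.603,.2586,.2106],[.0445,.0221,-.9988]))
print(go(ps,(240+393/4,140+93/4),[.5967,.1026,.2104],[.0675,.04,-.9969]))
print(go(pc,(235+440/4.4,150+195/4),[.5967,.1026,.2104],[.0675,.04,-.9969]))
E
```

```text
(array([0.06249405, 0.04562931]), array([0.00000000e+00, 2.84217094e-14]))
(array([0.00798468, 0.03249833]), array([0., 0.]))
(array([0.07526197, 0.06382077]), array([ 1.26192390e-11, -5.96855898e-12]))
(array([0.07162095, 0.05859017]), array([-7.73070497e-12, -5.00222086e-12]))
```

Request:
{"api": "apply_moves", "payload": {"motion": [{"tx":0,"ty":-2.2,"tz":0.0,"yaw":0.0,"gripper":0.0},{"tx":0,"ty":-1.5,"tz":0.0,"yaw":0.0,"gripper":0.0},{"tx":0,"ty":0,"tz":0.0,"yaw":0,"gripper":0.0}]}}

```text
time: 6.22
eef_pos: [0.596, 0.07, 0.2101]
orientation: [0.034, 0.008, 0.999, 0.021]
ft_force: [0.3, -1.3, 0.7]
finger_gap: 0.013
```

```bash
python3 st.py; python3 - <<'E'
from h import *
snap('wrist','w6.png')
E
```

```text
t 6.22 pos [0.596  0.07   0.2101] toolz [ 0.0685  0.0418 -0.9968] tooly [0.0154 0.999  0.0429] grasp [0.6066 0.0765 0.0556]
q [-0.087   0.6552  1.4292  0.0568  0.9931 -1.6704] dq [ 0.051 -0.003 -0.008  0.008  0.009  0.032] tau [  0.4 -53.1 -17.8   1.   -0.7  -0.4] F [ 0.3 -1.3  0.7] gap 0.013
```

View pics/w6.png

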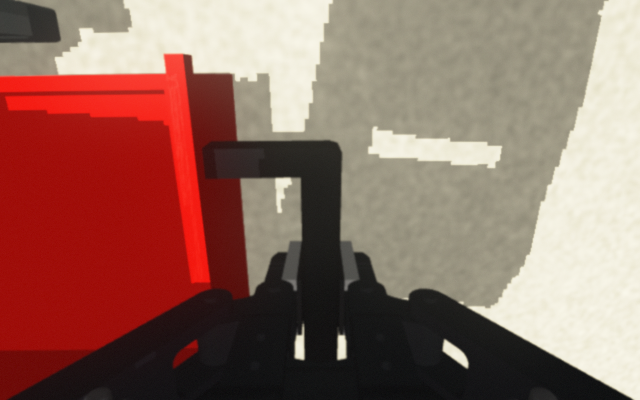

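```bash
python3 - <<'E'
from h import *
p=eyes.camera('wrist')
for uv,z in [((60,41),.015),((60,41),.0),((2,38),.015),((57,8),.02),((165,74),.071),((5,76),.071)]: print(uv,z,ray(p,uv,z))
E
```

```text
(60, 41) 0.015 [ 0.51220585 -0.02753512  0.015     ]
(60, 41) 0.0 [ 0.51081321 -0.03699398  0.        ]
(2, 38) 0.015 [ 0.51020954 -0.05164845  0.015     ]
(57, 8) 0.02 [ 0.50060856 -0.02270819  0.02      ]
(165, 74) 0.071 [0.52671866 0.03503104 0.071     ]
(5, 76) 0.071 [ 0.52592398 -0.00997506  0.071     ]
```

Request:
{"api": "apply_moves", "payload": {"motion": [{"tx":0,"ty":-1.6,"tz":0.0,"yaw":0.0,"gripper":0.0},{"tx":0,"ty":0,"tz":0.05,"yaw":0.0,"gripper":0.38},{"tx":0,"ty":0,"tz":0.1,"yaw":0,"gripper":0.38},{"tx":0,"ty":0,"tz":-2.5,"yaw":0,"gripper":0.38},{"tx":0,"ty":0,"tz":-2.5,"yaw":0,"gripper":0.38},{"tx":0,"ty":1.6,"tz":0.0,"yaw":0,"gripper":0.0},{"tx":0,"ty":1.6,"tz":0.0,"yaw":0,"gripper":0.0}]}}

```text
time: 6.9
eef_pos: [0.5925, 0.0941, 0.2596]
orientation: [0.033, 0.006, 0.999, 0.024]
ft_force: [0.7, 0.1, -0.5]
finger_gap: 0.0092
```

```bash
python3 st.py; python3 - <<'E'
from h import *
p=snap('wrist','w7.png')
E
```

```text
t 6.9 pos [0.5925 0.0941 0.2596] toolz [ 0.0665  0.0473 -0.9967] tooly [0.0114 0.9988 0.0481] grasp [0.6028 0.1014 0.1051]
q [-0.0469  0.5921  1.3818  0.0564  1.104  -1.6285] dq [ 0.343 -0.    -0.138 -0.026  0.07   0.36 ] tau [ -3.2 -54.1 -20.    0.1  -0.2  -0.5] F [ 0.7  0.1 -0.5] gap 0.0092
```

View pics/w7.png

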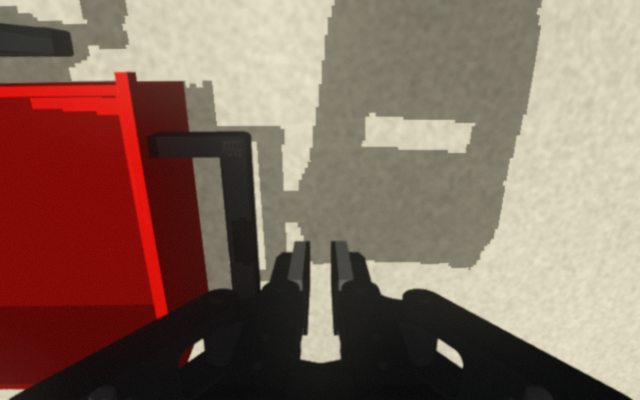

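```bash
python3 - <<'E'
from h import *
p=eyes.camera('wrist')
for uv,z in [((251,135),.062),((258,290),.062),((148,155),.062)]: print(uv,z,ray(p,uv,z))
print(proj(p,[.609,.056+.02,.06]))
E
python3 st.py
```

```text
(251, 135) 0.062 [0.55062998 0.07536027 0.062     ]
(258, 290) 0.062 [0.63512028 0.07280487 0.062     ]
(148, 155) 0.062 [0.55900912 0.02653428 0.062     ]
[261.04731172 245.42828616]
t 7.0 pos [0.5924 0.0955 0.2595] toolz [ 0.0667  0.0477 -0.9966] tooly [0.0081 0.9988 0.0483] grasp [0.6027 0.1029 0.105 ]
q [-0.0444  0.5924  1.3816  0.0567  1.1036 -1.6294] dq [-0.042  0.013  0.018 -0.012 -0.007 -0.039] tau [  0.7 -52.4 -19.7   0.2  -0.1   0.3] F [ 1.2 -0.4  0.3] gap -0.0002
```

Request:
{"api": "apply_moves", "payload": {"motion": [{"tx":-0.4,"ty":0,"tz":2.3,"yaw":0.0,"gripper":0.0},{"tx":0,"ty":0,"tz":2.0,"yaw":0.0,"gripper":0},{"tx":0,"ty":-0.9,"tz":0.15,"yaw":0,"gripper":0},{"tx":0,"ty":-0.9,"tz":0.15,"yaw":0,"gripper":0}]}}

```text
time: 7.33
eef_pos: [0.5993, 0.083, 0.2118]
orientation: [0.034, 0.002, 0.999, 0.025]
ft_force: [0.0, 0.4, -0.1]
finger_gap: -0.0002
```

```bash
python3 st.py; python3 - <<'E'
from h import *
p=snap('wrist','w8.png')
E
```

```text
t 7.33 pos [0.5993 0.083  0.2118] toolz [ 0.0683  0.0489 -0.9965] tooly [0.0017 0.9988 0.0491] grasp [0.6099 0.0906 0.0573]
q [-0.0654  0.6595  1.4129  0.0631  1.005  -1.6649] dq [-0.175  0.039  0.085  0.021 -0.08  -0.202] tau [  2.1 -52.3 -17.3   0.1  -0.1   0.3] F [ 0.   0.4 -0.1] gap -0.0002
```

View pics/w8.png

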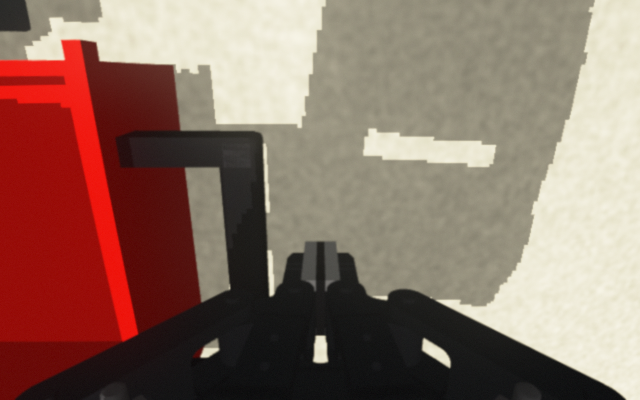

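Request:
{"api": "apply_moves", "payload": {"motion": [{"tx":0,"ty":-1.3,"tz":0.15,"yaw":0.01,"gripper":0},{"tx":0,"ty":-1.3,"tz":0.15,"yaw":0.01,"gripper":0}]}}

```text
time: 7.55
eef_pos: [0.5993, 0.0547, 0.2083]
orientation: [0.034, 0.013, 0.999, 0.025]
ft_force: [-0.6, 1.9, 1.3]
finger_gap: 0.0003
```

```bash
python3 st.py; python3 - <<'E'
from h import *
p=snap('wrist','w9.png')
E
```

```text
t 7.55 pos [0.5993 0.0547 0.2083] toolz [ 0.0692  0.0494 -0.9964] tooly [0.0233 0.9984 0.0511] grasp [0.61   0.0623 0.0538]
q [-0.1137  0.6599  1.4256  0.068   0.9939 -1.6948] dq [-0.272 -0.001  0.062  0.033 -0.062 -0.167] tau [  1.4 -52.4 -17.3  -0.3  -0.1   0.2] F [-0.6  1.9  1.3] gap 0.0003
```

View pics/w9.png

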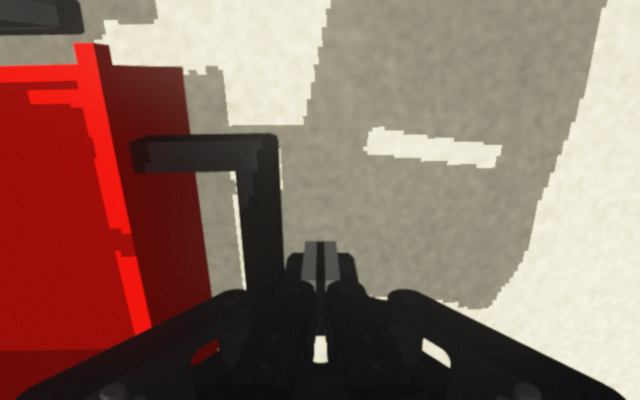

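Request:
{"api": "apply_moves", "payload": {"motion": [{"tx":0,"ty":-0.5,"tz":0.05,"yaw":0,"gripper":0}]}}

```text
time: 7.68
eef_pos: [0.5997, 0.0475, 0.2081]
orientation: [0.036, 0.015, 0.999, 0.027]
ft_force: [16.8, 57.0, 7.3]
finger_gap: 0.0005
```

```bash
python3 st.py; python3 - <<'E'
from h import *
p=snap('wrist','w10.png')
E
```

```text
t 7.68 pos [0.5997 0.0475 0.2081] toolz [ 0.0722  0.0522 -0.996 ] tooly [0.028  0.9981 0.0543] grasp [0.6109 0.0556 0.0537]
q [-0.1263  0.6596  1.4271  0.0728  0.9908 -1.7051] dq [-0.095 -0.01  -0.018  0.225 -0.068 -0.147] tau [-27.8 -50.7 -12.4  -9.9   1.5   0.4] F [16.8 57.   7.3] gap 0.0005
```

View pics/w10.png

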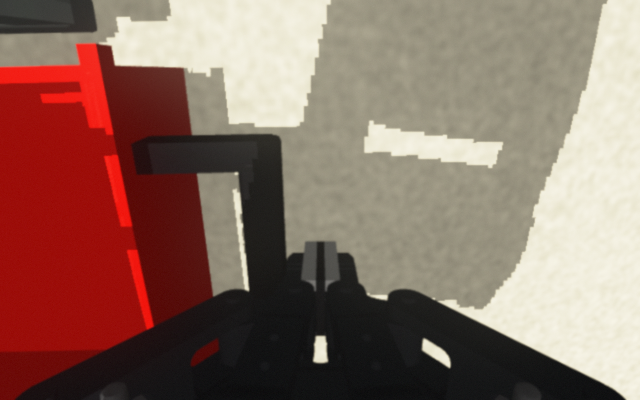

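Request:
{"api": "apply_moves", "payload": {"motion": [{"tx":0,"ty":1.2,"tz":-0.1,"yaw":0,"gripper":0},{"tx":0,"ty":1.0,"tz":-2.5,"yaw":0,"gripper":0.5},{"tx":0,"ty":0,"tz":-4,"yaw":0,"gripper":0.7},{"tx":0,"ty":0,"tz":-4,"yaw":0,"gripper":0.7}]}}

```text
time: 8.07
eef_pos: [0.5924, 0.0632, 0.3122]
orientation: [0.03, 0.017, 0.999, 0.029]
ft_force: [0.5, 0.1, 0.0]
finger_gap: 0.0359
```

```bash
python3 st.py; python3 - <<'E'
from h import *
p=snap('wrist','w11.png')
snap('scene','s4.png');snap('side','d4.png')
a=cv2.imread('pics/s4.png')[150:300,235:415]; b=cv2.imread('pics/d4.png')[140:290,240:430]
cv2.imwrite('pics/sc4.png',cv2.resize(a,None,fx=4.4,fy=4,interpolation=cv2.INTER_CUBIC));cv2.imwrite('pics/sd4.png',cv2.resize(b,None,fx=4,fy=4,interpolation=cv2.INTER_CUBIC))
E
```

```text
t 8.07 pos [0.5924 0.0632 0.3122] toolz [ 0.0613  0.0564 -0.9965] tooly [0.032  0.9978 0.0585] grasp [0.6019 0.072  0.1577]
q [-0.1012  0.5286  1.3286  0.0662  1.2296 -1.6586] dq [-0.043 -0.563 -0.51  -0.024  1.103  0.035] tau [  1.2 -46.5 -18.3   0.2  -1.6  -0. ] F [0.5 0.1 0. ] gap 0.0359
```

View pics/w11.png

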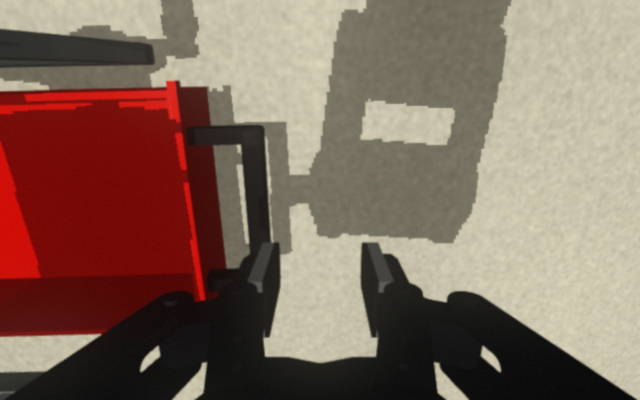

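View pics/sc4.png

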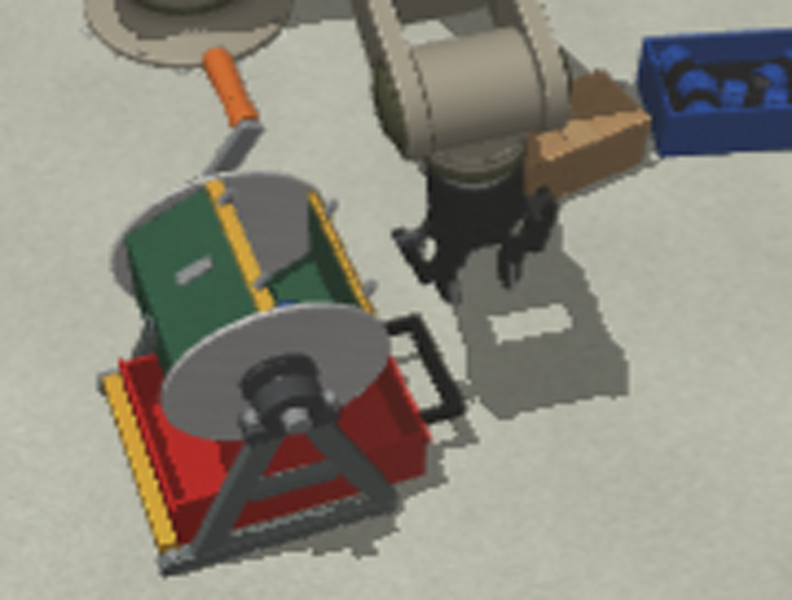

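View pics/sd4.png

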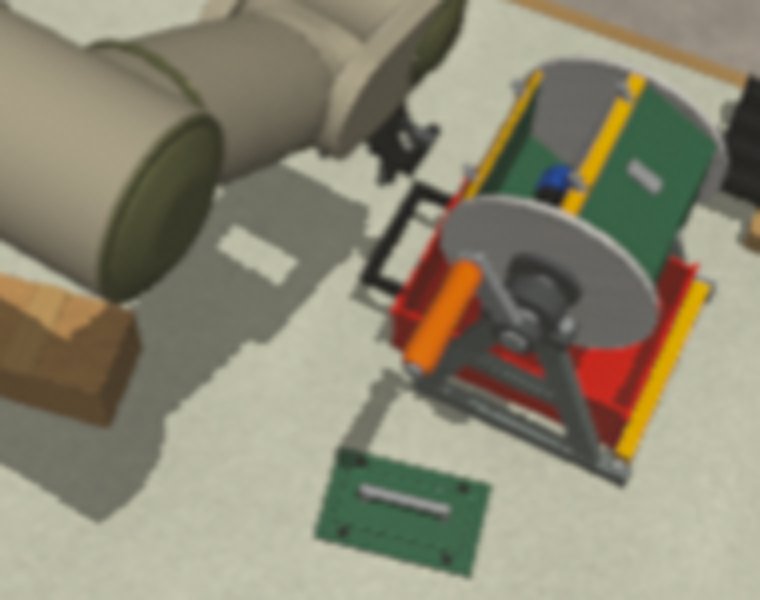

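Request:
{"api": "apply_moves", "payload": {"motion": [{"tx":0,"ty":0,"tz":-4,"yaw":0,"gripper":0.75},{"tx":0,"ty":0,"tz":-4,"yaw":0,"gripper":0.75},{"tx":1,"ty":0,"tz":-3.8,"yaw":0,"gripper":0.75},{"tx":2.5,"ty":0,"tz":-3,"yaw":0,"gripper":0.75},{"tx":3,"ty":0,"tz":-2.5,"yaw":0,"gripper":0.75},{"tx":3.5,"ty":-1,"tz":-1.5,"yaw":0,"gripper":0.75}]}}

```text
time: 8.72
eef_pos: [0.4811, 0.0447, 0.4919]
orientation: [0.027, 0.018, 0.999, 0.028]
ft_force: [0.8, -0.9, 0.8]
finger_gap: 0.0641
```

```bash
python3 st.py
```

```text
t 8.72 pos [0.4811 0.0447 0.4919] toolz [ 0.0542  0.0559 -0.997 ] tooly [0.035  0.9977 0.0578] grasp [0.4895 0.0533 0.3374]
q [-0.1646  0.2004  1.3073  0.0641  1.5893 -1.6962] dq [-0.403 -0.909  0.834  0.002  0.122 -0.389] tau [  4.8 -28.1 -26.1   0.3   0.    0.8] F [ 0.8 -0.9  0.8] gap 0.0641
```

Request:
{"api": "apply_moves", "payload": {"motion": [{"tx":2.0,"ty":-2.8,"tz":-1.5,"yaw":0,"gripper":0.75},{"tx":2.0,"ty":-3,"tz":-1,"yaw":0,"gripper":0.75},{"tx":1.5,"ty":-3,"tz":-0.5,"yaw":0,"gripper":0.75},{"tx":0.5,"ty":-1.8,"tz":0,"yaw":0,"gripper":0.75},{"tx":0,"ty":0,"tz":0,"yaw":0,"gripper":0.75}]}}

```text
time: 9.13
eef_pos: [0.4067, -0.0632, 0.5146]
orientation: [0.028, 0.018, 0.999, 0.027]
ft_force: [-0.2, 1.6, -0.2]
finger_gap: 0.0639
```

```bash
python3 st.py; python3 - <<'E'
from h import *
p=snap('wrist','w12.png'); print(p['origin'])
mm=np.array([.605,-.124,-.0185])
c,s=np.cos(mm[2]),np.sin(mm[2]);t=.566
for x in (-.224,-.134):
    X=(x,.085*np.sin(t),.225+.085*np.cos(t)); W=[mm[0]+c*X[0]-s*X[1],mm[1]+s*X[0]+c*X[1],X[2]]; print(np.round(W,4),proj(p,W))
E
```

```text
t 9.13 pos [ 0.4067 -0.0632  0.5146] toolz [ 0.056   0.0532 -0.997 ] tooly [0.0337 0.9979 0.0552] grasp [ 0.4154 -0.0549  0.36  ]
q [-0.4592  0.0579  1.4141  0.0728  1.6427 -1.9885] dq [ 0.003 -0.023  0.017  0.01   0.002  0.027] tau [ -0.8 -29.4 -24.8   0.1   0.   -0.6] F [-0.2  1.6 -0.2] gap 0.0639
[ 0.33750975 -0.05846692  0.48146146]
[ 0.3819 -0.0743  0.2967] [274.41861591 165.91156144]
[ 0.4719 -0.0759  0.2967] [282.78910271 306.73161826]
```

View pics/w12.png

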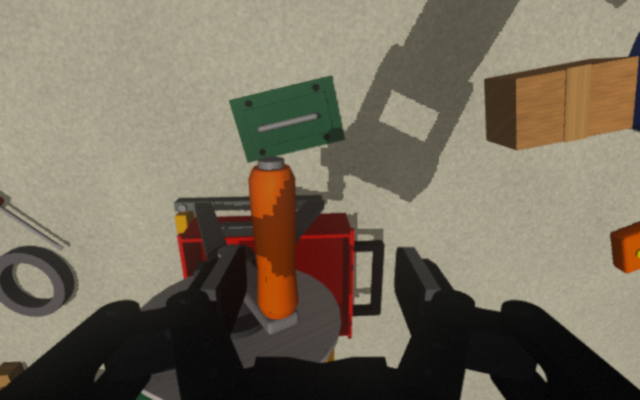

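Request:
{"api": "apply_moves", "payload": {"motion": [{"tx":0.6,"ty":-2.4,"tz":0.4,"yaw":0.0,"gripper":0.75},{"tx":0,"ty":0,"tz":2.2,"yaw":0,"gripper":0.75},{"tx":0,"ty":0,"tz":1.6,"yaw":0,"gripper":0.75}]}}

```text
time: 9.43
eef_pos: [0.4032, -0.0839, 0.471]
orientation: [0.03, 0.018, 0.999, 0.027]
ft_force: [0.0, -0.0, -0.1]
finger_gap: 0.0641
```

```bash
python3 st.py; python3 - <<'E'
from h import *
p=snap('wrist','w13.png'); print(p['origin'])
mm=np.array([.605,-.124,-.0185])
c,s=np.cos(mm[2]),np.sin(mm[2]);t=.566
for x in (-.224,-.134):
    X=(x,.085*np.sin(t),.225+.085*np.cos(t)); W=[mm[0]+c*X[0]-s*X[1],mm[1]+s*X[0]+c*X[1],X[2]]; print(np.round(W,4),proj(p,W))
E
```

```text
t 9.43 pos [ 0.4032 -0.0839  0.471 ] toolz [ 0.0601  0.0522 -0.9968] tooly [0.0338 0.9979 0.0543] grasp [ 0.4125 -0.0758  0.3165]
q [-0.5105  0.0783  1.5145  0.0751  1.522  -2.0485] dq [ 0.01   0.124  0.373 -0.015 -0.534 -0.02 ] tau [ -0.8 -30.6 -25.9   0.2   0.5  -0.1] F [ 0.  -0.  -0.1] gap 0.0641
[ 0.33414023 -0.07919524  0.43763199]
[ 0.3819 -0.0743  0.2967] [317.23183325 194.50255743]
[ 0.4719 -0.0759  0.2967] [320.31099939 360.58600177]
```

View pics/w13.png

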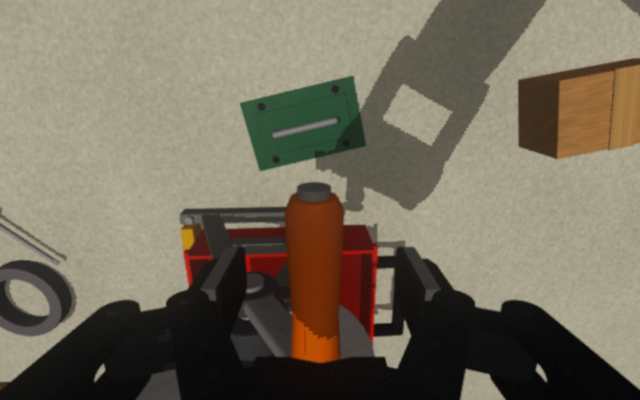

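Request:
{"api": "apply_moves", "payload": {"motion": [{"tx":0,"ty":-0.15,"tz":1.4,"yaw":0.0,"gripper":0.5},{"tx":0,"ty":0,"tz":0.3,"yaw":0,"gripper":0.0},{"tx":0,"ty":0,"tz":0.1,"yaw":0,"gripper":0.0},{"tx":0,"ty":0,"tz":0.1,"yaw":0,"gripper":0.0}], "squeeze": 40}}

```text
time: 9.82
eef_pos: [0.4056, -0.0826, 0.4482]
orientation: [0.025, 0.016, 0.999, 0.028]
ft_force: [-5.1, -1.0, 3.8]
finger_gap: 0.0236
```

```bash
python3 st.py
```

```text
t 9.82 pos [ 0.4056 -0.0826  0.4482] toolz [ 0.051   0.0559 -0.9971] tooly [0.0314 0.9978 0.0576] grasp [ 0.4135 -0.0739  0.2936]
q [-0.5043  0.0985  1.5577  0.0741  1.468  -2.0492] dq [ 0.016  0.005  0.007 -0.009 -0.009  0.008] tau [  1.1 -27.4 -23.3   1.   -0.8  -0. ] F [-5.1 -1.   3.8] gap 0.0236
```

```bash
cat > arc.py <<'E'
from h import *
import sys
step=float(sys.argv[1]); n=int(sys.argv[2])
yc,zc,x0,r=-.121,.225,.4135,.085
s=monitor.get_state(); M=q2m(s['orientation']); g=s['eef_pos']+.155*M[:,2]
th=np.arctan2(g[1]-yc,g[2]-zc)%(2*np.pi); rad=np.hypot(g[1]-yc,g[2]-zc)
print('t',round(s['time'],2),'grasp',np.round(g,4),'th',round(th,3),'rad',round(rad,4),'F',np.round(s['ft_force'],1),'gap',round(s['finger_gap'],4),'toolz',np.round(M[:,2],3),'tooly',np.round(M[:,1],3),'q5',s['joint_pos'].round(2))
for k in range(n):
    a,b=th+k*step,th+(k+1)*step
    d=np.array([0,r*(np.sin(b)-np.sin(a)),r*(np.cos(b)-np.cos(a))])
    print(np.round(b,2),'tool cm',np.round(100*M.T@d,2))
E
python3 arc.py .1 5
```

```text
t 9.82 grasp [ 0.4135 -0.0739  0.2936] th 0.601 rad 0.0832 F [-5.1 -1.   3.8] gap 0.0236 toolz [ 0.051  0.056 -0.997] tooly [0.031 0.998 0.058] q5 [-0.5   0.1   1.56  0.07  1.47 -2.05]
0.7 tool cm [0.05 0.64 0.55]
0.8 tool cm [0.05 0.59 0.61]
0.9 tool cm [0.05 0.52 0.67]
1.0 tool cm [0.05 0.45 0.72]
1.1 tool cm [0.05 0.38 0.76]
```

Request:
{"api": "apply_moves", "payload": {"motion": [{"tx":0,"ty":0.65,"tz":0.6,"yaw":0.0,"gripper":0},{"tx":0,"ty":0.6,"tz":0.7,"yaw":0,"gripper":0.0},{"tx":0,"ty":0.5,"tz":0.75,"yaw":0,"gripper":0.0}]}}

```text
time: 10.07
eef_pos: [0.4066, -0.0633, 0.4318]
orientation: [0.024, 0.016, 0.999, 0.026]
ft_force: [-6.1, -1.8, 5.3]
finger_gap: 0.0232
```

```bash
python3 arc.py .1 5
```

```text
t 10.07 grasp [ 0.4141 -0.0553  0.2772] th 0.9 rad 0.0839 F [-6.1 -1.8  5.3] gap 0.0232 toolz [ 0.049  0.052 -0.997] tooly [0.031 0.998 0.053] q5 [-0.46  0.11  1.6   0.07  1.42 -2.01]
1.0 tool cm [0.05 0.46 0.71]
1.1 tool cm [0.05 0.38 0.76]
1.2 tool cm [0.05 0.31 0.79]
1.3 tool cm [0.05 0.22 0.82]
1.4 tool cm [0.05 0.14 0.84]
```

Request:
{"api": "apply_moves", "payload": {"motion": [{"tx":0.05,"ty":0.45,"tz":0.8,"yaw":0.0,"gripper":0},{"tx":0.05,"ty":0.4,"tz":0.8,"yaw":0,"gripper":0.0},{"tx":0.05,"ty":0.3,"tz":0.85,"yaw":0,"gripper":0.0},{"tx":0.05,"ty":0.2,"tz":0.85,"yaw":0,"gripper":0.0}]}}

```text
time: 10.4
eef_pos: [0.4064, -0.0463, 0.4026]
orientation: [0.026, 0.015, 0.999, 0.023]
ft_force: [-2.8, -0.5, 5.7]
finger_gap: 0.0229
```

```bash
python3 arc.py .1 5
```

```text
t 10.4 grasp [ 0.4146 -0.0391  0.2479] th 1.298 rad 0.085 F [-2.8 -0.5  5.7] gap 0.0229 toolz [ 0.052  0.046 -0.998] tooly [0.03  0.998 0.048] q5 [-0.42  0.13  1.66  0.07  1.32 -1.97]
1.4 tool cm [0.05 0.15 0.84]
1.5 tool cm [0.05 0.06 0.85]
1.6 tool cm [ 0.04 -0.02  0.85]
1.7 tool cm [ 0.04 -0.11  0.84]
1.8 tool cm [ 0.04 -0.19  0.83]
```

Request:
{"api": "apply_moves", "payload": {"motion": [{"tx":0.05,"ty":0.15,"tz":0.9,"yaw":0.0,"gripper":0},{"tx":0.05,"ty":0.05,"tz":0.9,"yaw":0,"gripper":0.0},{"tx":0.05,"ty":0.0,"tz":0.9,"yaw":0,"gripper":0.0},{"tx":0.05,"ty":-0.1,"tz":0.9,"yaw":0,"gripper":0.0}]}}

```text
time: 10.73
eef_pos: [0.4063, -0.0422, 0.368]
orientation: [0.027, 0.014, 0.999, 0.022]
ft_force: [-4.5, -3.4, 6.3]
finger_gap: 0.023
```

```bash
python3 arc.py .1 5
```

```text
t 10.73 grasp [ 0.4147 -0.0355  0.2134] th 1.706 rad 0.0863 F [-4.5 -3.4  6.3] gap 0.023 toolz [ 0.054  0.043 -0.998] tooly [0.028 0.999 0.044] q5 [-0.41  0.16  1.73  0.07  1.22 -1.97]
1.81 tool cm [ 0.04 -0.19  0.83]
1.91 tool cm [ 0.04 -0.28  0.8 ]
2.01 tool cm [ 0.03 -0.35  0.77]
2.11 tool cm [ 0.03 -0.43  0.73]
2.21 tool cm [ 0.02 -0.5   0.69]
```

Request:
{"api": "apply_moves", "payload": {"motion": [{"tx":0.05,"ty":-0.22,"tz":0.88,"yaw":0.0,"gripper":0},{"tx":0.05,"ty":-0.3,"tz":0.85,"yaw":0,"gripper":0.0},{"tx":0.05,"ty":-0.4,"tz":0.8,"yaw":0,"gripper":0.0},{"tx":0.05,"ty":-0.45,"tz":0.78,"yaw":0,"gripper":0.0}]}}

```text
time: 11.07
eef_pos: [0.4057, -0.0529, 0.335]
orientation: [0.028, 0.014, 0.999, 0.022]
ft_force: [-4.3, -1.1, 7.1]
finger_gap: 0.0234
```

```bash
python3 arc.py .1 5; python3 -c "
from h import *
snap('scene','s5.png')
a=cv2.imread('pics/s5.png')[150:300,235:415]
cv2.imwrite('pics/sc5.png',cv2.resize(a,None,fx=4.4,fy=4,interpolation=cv2.INTER_CUBIC))"
```

```text
t 11.07 grasp [ 0.4144 -0.0461  0.1804] th 2.108 rad 0.0872 F [-4.3 -1.1  7.1] gap 0.0234 toolz [ 0.056  0.044 -0.997] tooly [0.026 0.999 0.045] q5 [-0.43  0.2   1.79  0.07  1.12 -2.01]
2.21 tool cm [ 0.03 -0.5   0.68]
2.31 tool cm [ 0.02 -0.57  0.63]
2.41 tool cm [ 0.02 -0.63  0.57]
2.51 tool cm [ 0.01 -0.68  0.51]
2.61 tool cm [ 0.01 -0.73  0.44]
```

View pics/sc5.png

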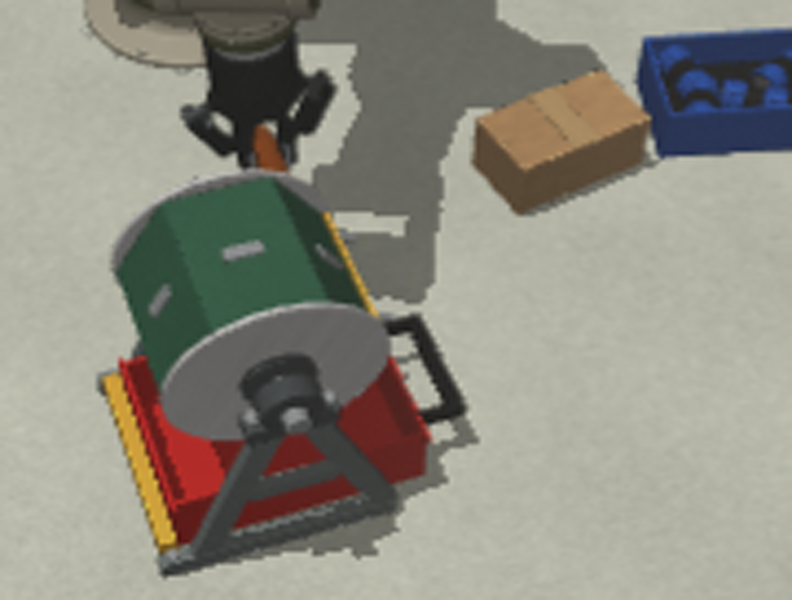

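Drum is turning as expected, and the bin is still home.

Request:
{"api": "apply_moves", "payload": {"motion": [{"tx":0.03,"ty":-0.52,"tz":0.72,"yaw":0.0,"gripper":0},{"tx":0.03,"ty":-0.6,"tz":0.68,"yaw":0,"gripper":0.0},{"tx":0.03,"ty":-0.65,"tz":0.62,"yaw":0,"gripper":0.0},{"tx":0.03,"ty":-0.7,"tz":0.55,"yaw":0,"gripper":0.0}]}}

```text
time: 11.45
eef_pos: [0.4052, -0.0761, 0.3086]
orientation: [0.027, 0.013, 0.999, 0.023]
ft_force: [-5.6, -0.5, 9.4]
finger_gap: 0.0231
```

```bash
python3 arc.py .1 6
```

```text
t 11.45 grasp [ 0.4137 -0.0692  0.154 ] th 2.511 rad 0.0879 F [-5.6 -0.5  9.4] gap 0.0231 toolz [ 0.055  0.045 -0.998] tooly [0.025 0.999 0.046] q5 [-0.49  0.25  1.82  0.08  1.05 -2.07]
2.61 tool cm [ 0.01 -0.73  0.43]
2.71 tool cm [ 0.   -0.77  0.36]
2.81 tool cm [-0.   -0.8   0.28]
2.91 tool cm [-0.01 -0.83  0.2 ]
3.01 tool cm [-0.01 -0.84  0.11]
3.11 tool cm [-0.02 -0.85  0.03]
```

Request:
{"api": "apply_moves", "payload": {"motion": [{"tx":0,"ty":-0.75,"tz":0.42,"yaw":0.0,"gripper":0},{"tx":0,"ty":-0.8,"tz":0.35,"yaw":0,"gripper":0.0},{"tx":0,"ty":-0.82,"tz":0.3,"yaw":0,"gripper":0.0},{"tx":0,"ty":-0.85,"tz":0.2,"yaw":0,"gripper":0.0}]}}

```text
time: 11.78
eef_pos: [0.4047, -0.1067, 0.2946]
orientation: [0.026, 0.013, 0.999, 0.026]
ft_force: [-2.7, 4.2, 4.1]
finger_gap: 0.0231
```

```bash
python3 arc.py .1 3
```

```text
t 11.78 grasp [ 0.4128 -0.0988  0.14  ] th 2.886 rad 0.0879 F [-2.7  4.2  4.1] gap 0.0231 toolz [ 0.052  0.051 -0.997] tooly [0.024 0.998 0.053] q5 [-0.56  0.28  1.82  0.08  1.02 -2.15]
2.99 tool cm [-0.01 -0.84  0.13]
3.09 tool cm [-0.02 -0.85  0.05]
3.19 tool cm [-0.02 -0.85 -0.04]
```

Request:
{"api": "apply_moves", "payload": {"motion": [{"tx":0,"ty":-0.85,"tz":0.15,"yaw":0.0,"gripper":0},{"tx":0,"ty":-0.85,"tz":0.1,"yaw":0,"gripper":0.0},{"tx":0,"ty":-0.4,"tz":0.05,"yaw":0,"gripper":0.0},{"tx":0,"ty":0,"tz":0.05,"yaw":0,"gripper":0.0}]}}

```text
time: 12.12
eef_pos: [0.4043, -0.1286, 0.2916]
orientation: [0.025, 0.013, 0.999, 0.028]
ft_force: [-7.4, 1.4, 9.2]
finger_gap: 0.0232
```

```bash
python3 arc.py .1 1; python3 -c "
from h import *
snap('scene','s6.png');snap('side','d6.png')
a=cv2.imread('pics/s6.png')[150:300,235:415]; b=cv2.imread('pics/d6.png')[140:290,240:430]
cv2.imwrite('pics/sc6.png',cv2.resize(a,None,fx=4.4,fy=4,interpolation=cv2.INTER_CUBIC));cv2.imwrite('pics/sd6.png',cv2.resize(b,None,fx=4,fy=4,interpolation=cv2.INTER_CUBIC))
snap('wrist','w14.png')"
```

```text
t 12.12 grasp [ 0.4122 -0.1202  0.137 ] th 3.132 rad 0.088 F [-7.4  1.4  9.2] gap 0.0232 toolz [ 0.051  0.055 -0.997] tooly [0.025 0.998 0.056] q5 [-0.6   0.3   1.81  0.09  1.02 -2.19]
3.23 tool cm [-0.03 -0.85 -0.08]
```

View pics/sc6.png

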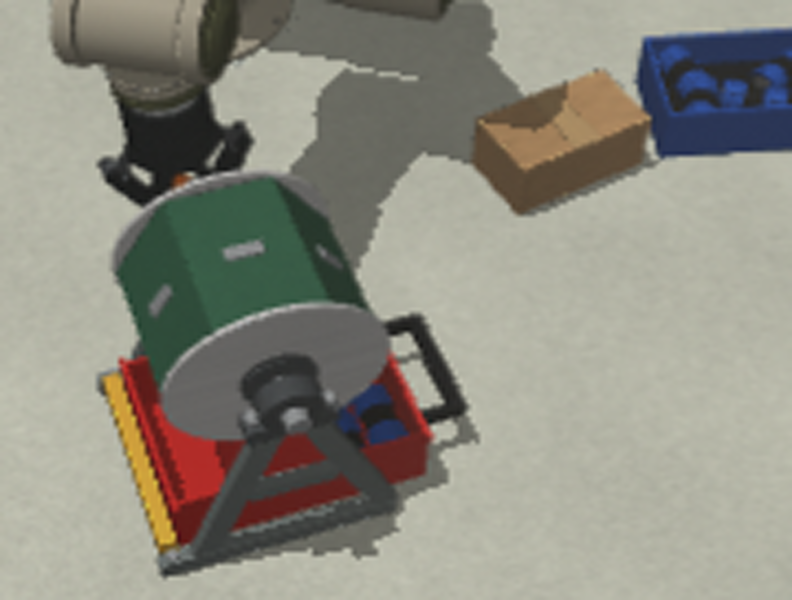

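View pics/sd6.png

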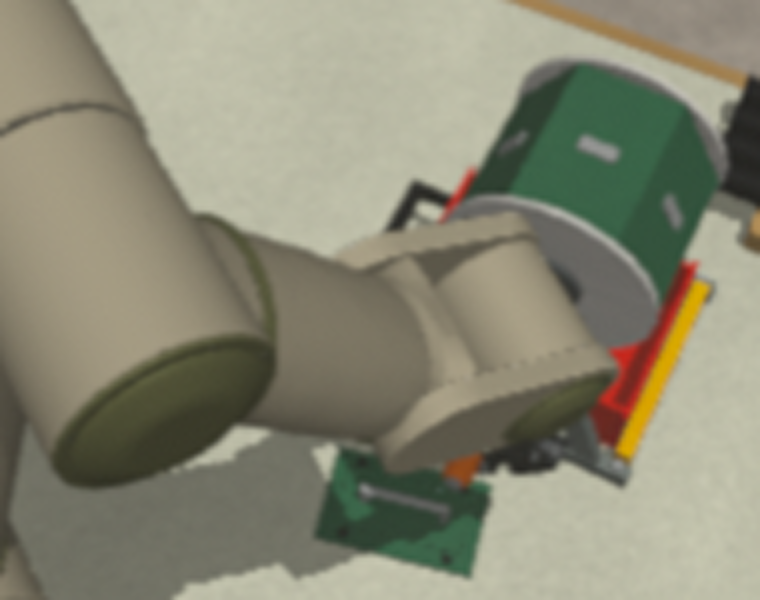

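View pics/w14.png

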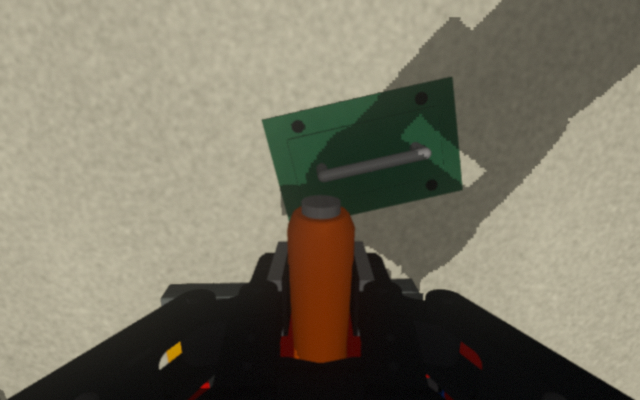

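Request:
{"api": "apply_moves", "payload": {"motion": [{"tx":0,"ty":0,"tz":0,"yaw":0.0,"gripper":0.75},{"tx":0,"ty":0,"tz":0.1,"yaw":0,"gripper":0.75},{"tx":0,"ty":0,"tz":0.1,"yaw":0,"gripper":0.75},{"tx":0,"ty":0,"tz":-1.5,"yaw":0,"gripper":0.75},{"tx":0.5,"ty":0,"tz":-3.5,"yaw":0,"gripper":0.75},{"tx":0.5,"ty":0,"tz":-3.5,"yaw":0,"gripper":0.75},{"tx":0.5,"ty":0,"tz":-3.5,"yaw":0,"gripper":0.75},{"tx":0.5,"ty":0.5,"tz":-3.5,"yaw":0,"gripper":0.75},{"tx":0,"ty":2.5,"tz":-3,"yaw":0,"gripper":0.75},{"tx":0,"ty":3.5,"tz":-2,"yaw":0,"gripper":0.75},{"tx":0,"ty":4,"tz":0,"yaw":0,"gripper":0.75},{"tx":0,"ty":4,"tz":0,"yaw":0,"gripper":0.75}]}}

```text
time: 13.27
eef_pos: [0.3785, 0.0044, 0.5115]
orientation: [0.028, 0.018, 0.999, 0.027]
ft_force: [0.2, -0.3, -0.1]
finger_gap: 0.0636
```

Request:
{"api": "apply_moves", "payload": {"motion": [{"tx":0,"ty":4,"tz":0,"yaw":0,"gripper":0.75},{"tx":0,"ty":4,"tz":0,"yaw":0,"gripper":0.75},{"tx":-2,"ty":3,"tz":0,"yaw":0,"gripper":0.75},{"tx":-3,"ty":1,"tz":0,"yaw":0,"gripper":0.75},{"tx":0,"ty":0,"tz":0,"yaw":0,"gripper":0.75}]}}

```text
time: 13.68
eef_pos: [0.431, 0.1349, 0.5241]
orientation: [0.032, 0.014, 0.999, 0.029]
ft_force: [-0.5, -0.7, -0.3]
finger_gap: 0.0639
```

```bash
python3 st.py; python3 -c "
from h import *
p=snap('scene','s7.png');q=snap('side','d7.png')
a=cv2.imread('pics/s7.png')[150:300,235:415]; b=cv2.imread('pics/d7.png')[140:290,240:430]
cv2.imwrite('pics/sc7.png',cv2.resize(a,None,fx=4.4,fy=4,interpolation=cv2.INTER_CUBIC));cv2.imwrite('pics/sd7.png',cv2.resize(b,None,fx=4,fy=4,interpolation=cv2.INTER_CUBIC))
k=snap('wrist','w15.png')
for c in (p,q,k):
  for b in finder.boxes_of(c,'coupling1')[:5]: print(c['shot'],np.round(w(c,b['xyz']),3),round(b['confidence'],2))
"
```

```text
t 13.68 pos [0.431  0.1349 0.5241] toolz [ 0.0657  0.0566 -0.9962] tooly [0.0261 0.9979 0.0585] grasp [0.4412 0.1437 0.3697]
q [ 0.0295  0.1264  1.3099  0.0548  1.6377 -1.5077] dq [ 0.059 -0.067  0.069  0.001  0.012  0.012] tau [  1.5 -32.6 -26.8   0.3  -0.1   0.3] F [-0.5 -0.7 -0.3] gap 0.0639
35 [ 0.631 -0.027  0.034] 0.56
35 [ 0.469 -0.51   0.02 ] 0.23
36 [ 0.595 -0.019  0.027] 0.6
36 [ 0.568 -0.043  0.034] 0.5
36 [0.362 0.252 0.074] 0.18
37 [ 0.611 -0.028  0.035] 0.66
```

View pics/sc7.png

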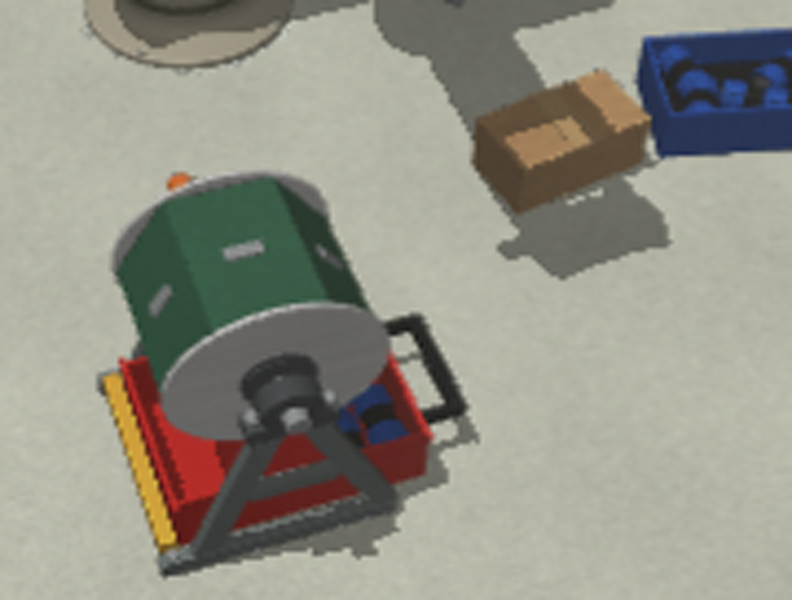

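View pics/sd7.png

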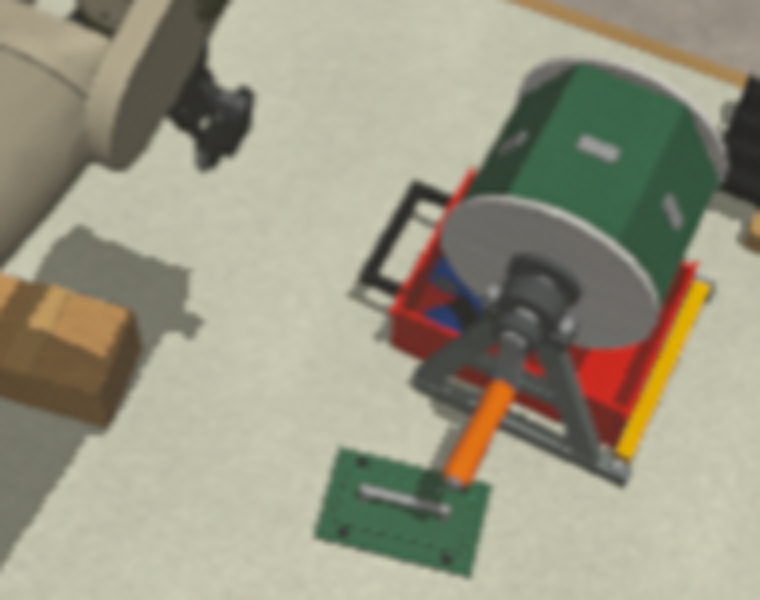

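View pics/w15.png

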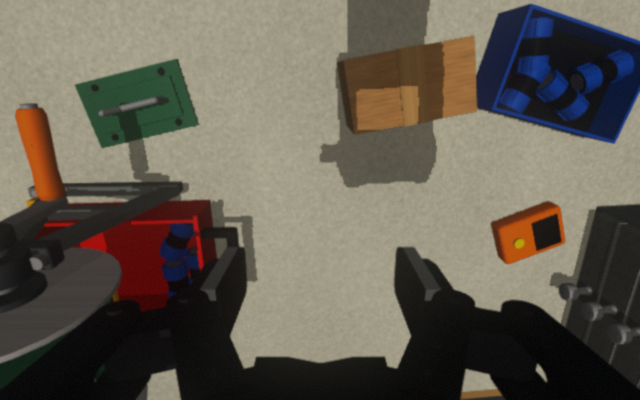

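Request:
{"api": "apply_moves", "payload": {"motion": [{"tx":-3,"ty":0,"tz":2.5,"yaw":0,"gripper":0.4},{"tx":-3,"ty":0,"tz":2.5,"yaw":0,"gripper":0.4},{"tx":-3,"ty":0,"tz":2.5,"yaw":0,"gripper":0.4},{"tx":-3,"ty":0,"tz":2.5,"yaw":0,"gripper":0.4},{"tx":-3,"ty":0,"tz":2.5,"yaw":0,"gripper":0.4},{"tx":-3,"ty":0,"tz":2.5,"yaw":0,"gripper":0.4},{"tx":-3,"ty":-0.3,"tz":2.5,"yaw":0,"gripper":0.4},{"tx":0,"ty":0,"tz":0,"yaw":0,"gripper":0.4}]}}

```text
time: 14.65
eef_pos: [0.6547, 0.1238, 0.363]
orientation: [0.038, 0.021, 0.999, 0.028]
ft_force: [-1.0, -0.1, -1.5]
finger_gap: 0.0344
```

```bash
python3 st.py; python3 -c "
from h import *
k=snap('wrist','w16.png')
for b in finder.boxes_of(k,'coupling1')[:5]: print(np.round(w(k,b['xyz']),3),round(b['confidence'],2))
"
```

```text
t 14.65 pos [0.6547 0.1238 0.363 ] toolz [ 0.0774  0.0552 -0.9955] tooly [0.0399 0.9975 0.0584] grasp [0.6667 0.1323 0.2087]
q [ 0.0025  0.6041  1.0312  0.0556  1.4288 -1.5318] dq [-0.001 -0.084  0.042  0.005  0.031  0.006] tau [  1.6 -62.  -28.4   0.3  -0.6  -0. ] F [-1.  -0.1 -1.5] gap 0.0344
[ 0.642 -0.055  0.033] 0.88
[ 0.579 -0.046  0.037] 0.74
[ 0.631 -0.03   0.035] 0.58
```

View pics/w16.png

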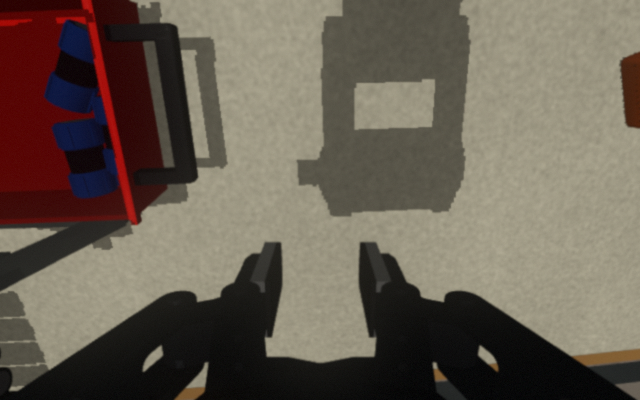

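```bash
python3 -c "
import cv2
a=cv2.imread('pics/w16.png')[0:220,20:160];a=cv2.convertScaleAbs(a,alpha=2.2)
b=cv2.imread('pics/w15.png')[190:320,130:230];b=cv2.convertScaleAbs(b,alpha=2.2)
import numpy as np
cv2.imwrite('pics/z.png',np.hstack([cv2.resize(a,(380,600),interpolation=2),cv2.resize(b,(420,600),interpolation=2)]))"
```

```text
(no output)
```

View pics/z.png

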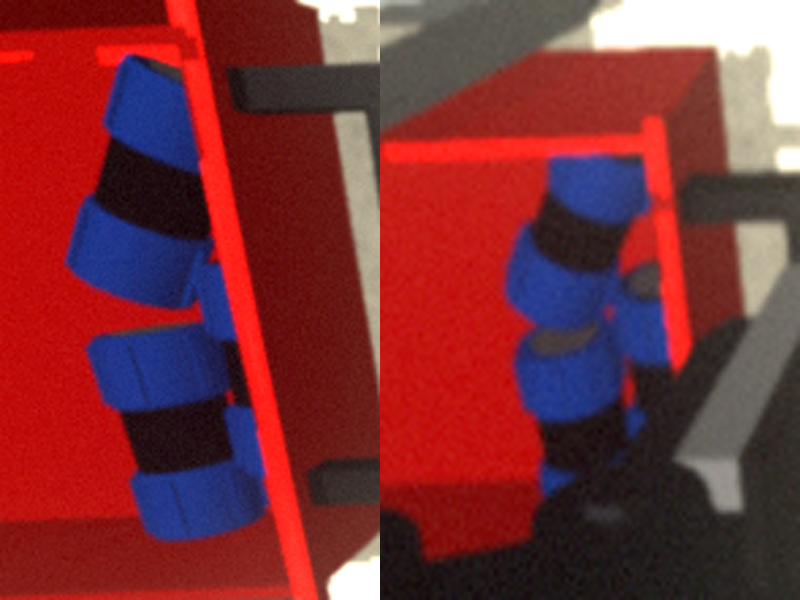

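```bash
python3 -c "
from h import *
print(r.sign_off())"
```

```text
the job is handed in; nothing more can be done
None
```

I slid the red bin in under the drum, handle outwards, and pushed it up to the yellow stop bar. I then cranked the drum about 2.5 rad over its +y side until the port faced down, let go and backed clear. I handed the job in at about 15 s; no verdict came back.

**Last checks:**
- **Bin:** it looks square in the bay and up against the stop bar in the scene and side pictures. When it reached the stop, the push force rose to 57 N at the handle position I had predicted. That is a wrist reading taken through the fingertips.
- **Drum:** the crank angle came out at about 3.13 rad before I let go (3.14 is straight down). The pictures after release show the handle at the bottom. During the turn the grasp traced a circle of 83 to 88 mm instead of 85 mm, because my estimate of the drum axis is a few millimetres off.
- **Couplings:** the last wrist picture shows all three lying on the bin floor against its handle-side wall. The finder agrees, though its confidence for the third, partly hidden one was only 0.58. From other viewpoints it had found only one or two of them.
- **Other things on the bench:** they look unmoved in the pictures; I did not measure their positions again. The arm was clear of everything at the end.

**Arm drift:** in every row the arm sagged upwards slightly and tilted, so the tool ended about 0.1 rad off vertical. I corrected the height, but the tilt could not be commanded away; it did no harm.

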